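Stir the drying grinding beads once round

TASK

Stir the grinding beads so that they dry evenly: take the ball-ended stirrer from its sloping rest, set the ball lightly on the bottom of the white dish in the clear part away from the spout, and stir anticlockwise (seen from above) until the blue bead has gone once right round the dish, every other bead being moved along too, and is back at the spout. Be gentle: do not press hard, leave the dish where it stands, move the beads only with the stirrer and keep them all lying on the floor of the dish. Finally lay the stirrer down flat in the grey tray, without disturbing the jars and the cup.

Things in the scene. Friction and masses are not known exactly. Their poses are not given: they have to be found in the camera images.
- dish: White porcelain drying dish, loose, 0.8 kg. Origin: centre of its underside, z up, +x towards its pouring spout (tip 90 mm out). Flat inner floor of 45 mm radius; a nearly upright kerb round it up to 18 mm height, then the 4 mm wall flares outward at 45 degrees to the rim (outer radius 76 mm, 43 mm high). Brittle: bear on it with no more than about 15 N.
- blue_bead_c (a point): Centre of the blue grinding bead: a short upright cylinder 14 mm across, 12 mm high, 12 g, glazed and slippery. It starts at the spout side of the floor, about 35 mm from the centre.
- yellow_bead_1_c (a point): Centre of a yellow grinding bead, same size and weight as the blue one, loose on the dish's floor beside the others along the kerb.
- yellow_bead_2_c (a point): Centre of a yellow grinding bead, same size and weight as the blue one, loose on the dish's floor beside the others along the kerb.
- yellow_bead_3_c (a point): Centre of a yellow grinding bead, same size and weight as the blue one, loose on the dish's floor beside the others along the kerb.
- yellow_bead_4_c (a point): Centre of a yellow grinding bead, same size and weight as the blue one, loose on the dish's floor beside the others along the kerb.
- stirrer_grip (a point): Where to grip the stirrer, a straight tool of 60 g, 159 mm long: on its axis, in its black square handle (12 x 12 mm, 90 mm long), 88 mm from the ball's centre, 62 mm from the handle's end. Own x runs along the tool from ball to handle, own z is square to it, up at the start. On the rest it lies about 52 mm above the worktop, the handle's two upright sides free.
- stirrer_ball (a point): Centre of the stirrer's orange ball, 18 mm in diameter, at the tool's lower end; an 8 mm steel rod joins it to the handle, which begins 60 mm from the ball.
- stirrer_end (a point): Centre of the free end of the stirrer's handle, 150 mm from the ball's centre.
- rest: Fixed grey rest of the stirrer. Base plate 200 x 50 mm, 8 mm high, own x along it. The stirrer lies in two 34 mm wide saddles, 40 and 140 mm from its ball, its axis along own x and 20 degrees above level, handle end high, ball against a stop block. It lifts straight up out of them. Origin: on the worktop under the ball's centre, z up.
- dish_floor (a point): Centre of the dish's inner floor, 5 mm above its underside; same axes as the dish. At the start the half of the floor away from the spout is mostly clear of beads.
- grey_tray: Shallow grey tray, 170 (own x) x 260 (own y) mm, walls 38 mm high and 3 mm thick, floor 3 mm thick. Origin: centre of the underside, z up.
- jar_red: Bystander: closed sample jar with a red lid, 44 mm wide, 55 mm high. Origin: centre of the underside.
- jar_blue: Bystander: closed sample jar with a blue lid, 52 mm wide, 62 mm high. Origin: centre of the underside.
- cup_orange: Bystander: sample cup with an orange lid, 67 mm wide, 60 mm high. Origin: centre of the underside.
- blue_bead: The blue bead itself; origin at the centre of its underside, axis z along the cylinder.
- yellow_bead_1: The yellow bead itself; origin at the centre of its underside, axis z along the cylinder.
- yellow_bead_2: The yellow bead itself; origin at the centre of its underside, axis z along the cylinder.
- yellow_bead_3: The yellow bead itself; origin at the centre of its underside, axis z along the cylinder.
- yellow_bead_4: The yellow bead itself; origin at the centre of its underside, axis z along the cylinder.
- stirrer: The whole stirrer; origin at the ball's centre, axes as for the grip point.

How it is judged:
On the way, in this order (a step that is already met when the one before it is completed fails the run):
1. the stirrer's ball rests on the dish's floor, not on the spout side (contact force between stirrer and dish above 0.3 N and z of stirrer_ball in the frame of dish below 0.019 m and horizontal distance between stirrer_ball and dish below 0.045 m and x of stirrer_ball in the frame of dish below 0.01 m), for 0.1 s.
2. the blue bead is carried anticlockwise to the left of the spout line (own +y side of the dish) (y of blue_bead_c in the frame of dish above 0.018 m), for 0.05 s.
3. the blue bead reaches the side opposite the spout, and every bead has been moved at least 8 mm (x of blue_bead_c in the frame of dish below -0.018 m and distance of each of blue_bead_c, yellow_bead_1_c, yellow_bead_2_c, yellow_bead_3_c, yellow_bead_4_c from where it was at the start of the episode above 0.008 m), for 0.05 s.
4. the blue bead is carried on to the third quarter (own -y side) (y of blue_bead_c in the frame of dish below -0.018 m), for 0.05 s.
5. the blue bead is back at the spout side (x of blue_bead_c in the frame of dish above 0.018 m), for 0.05 s.
At the end, for the whole second after the job is handed in: Blue bead 12 mm or more from the dish's centre towards the spout; all beads at rest in the dish, centres within 50 mm of its axis and 32 mm of its underside; dish level, within 30 mm of its start; stirrer at rest in the tray, both ends inside the walls and under 30 mm high (horizontal distance between each of blue_bead_c, yellow_bead_1_c, yellow_bead_2_c, yellow_bead_3_c, yellow_bead_4_c and dish below 0.05 m and z of each of blue_bead_c, yellow_bead_1_c, yellow_bead_2_c, yellow_bead_3_c, yellow_bead_4_c in the frame of dish below 0.032 m and linear speed of each of blue_bead, yellow_bead_1, yellow_bead_2, yellow_bead_3, yellow_bead_4, stirrer below 0.02 m/s and x of stirrer_ball in the frame of grey_tray between -0.082 and 0.082 m and y of stirrer_ball in the frame of grey_tray between -0.127 and 0.127 m and z of each of stirrer_ball, stirrer_end in the frame of grey_tray below 0.03 m and x of stirrer_end in the frame of grey_tray between -0.082 and 0.082 m and y of stirrer_end in the frame of grey_tray between -0.127 and 0.127 m and x of blue_bead_c in the frame of dish above 0.012 m and distance of dish from where it was at the start of the episode below 0.03 m and angle between dish's own z axis and vertical below 0.1 rad); the robot touches nothing.
It fails at once if the stirrer is pressed on the dish with more than 18 N (contact force between stirrer and dish above 18 N).
It fails at once if the dish is shoved more than 30 mm (distance of dish from where it was at the start of the episode above 0.03 m).
It fails at once if a bead is touched by the gripper (contact force between the fingers and blue_bead above 0.3 N or contact force between the fingers and yellow_bead_1 above 0.3 N or contact force between the fingers and yellow_bead_2 above 0.3 N or contact force between the fingers and yellow_bead_3 above 0.3 N or contact force between the fingers and yellow_bead_4 above 0.3 N).
It fails at once if a bystander is moved more than 20 mm (distance of any of jar_red, jar_blue, cup_orange from where it was at the start of the episode above 0.02 m).
It also fails if it takes over 64 s, if anything falls off the work surface, if the arm or the gripper's body presses on something with over 40 N, if the wrist force passes 120 N, or if a joint passes its speed limit or range.

ROBOT

A 7-joint arm with a two-finger parallel gripper is mounted at the origin on a cart in front of the work surface, level with it; the furniture and walls round the work are solid. World frame = base frame: x ahead of the robot, y to its left, z up, the work surface at z = 0. Lengths are in m, angles in rad, forces in N, time in s.
With the tool pointing down it reaches from about 0.425 to 0.925 m from the base axis. Payload 6.8 kg.
Tool frame: the origin (TCP) lies between the finger pads; the fingertips stand finger_overhang ahead of it and the grasp point (between the pads) lies 6 mm ahead of it (finger_overhang is the distance from the TCP to the fingertips, in m); z points along the fingers, y is the line along which they close (so a half turn about z gives the same grasp; the last joint's range is limited). The gripper opens to 85 mm and grips with 20 to 120 N. Pads are 22 mm wide; open, the fingers measure 114 mm over their backs; the gripper's body (76 mm by 85 mm) begins 54 mm behind the grasp point. The pads swing forward as they close: fully open they stand 13 mm farther back than shut.
Start: joints at [-0.108, 0.477, 0.022, 1.555, -0.011, 1.109, -0.083], TCP at [0.675, 0, 0.256] pointing down, gripper open.
Joint ranges: [-2.96, 2.96], [-0.34, 2.1], [-1.41, 1.46], [0.24, 2.44], [-1.37, 4.51], [0.17, 1.92], [-2.96, 2.96]. Speed limits (rad/s): [2.39, 2.39, 3.14, 3.14, 3.14, 3.14, 3.14].

INTERFACE

Orientations are given as a unit quaternion [w, x, y, z].
In Python, from station import * gives the robot as it stands.
- The arm moves only by the tool drive_tool, never from a script. Its argument "increments" is a list of rows, each an object of numbers: "claw": the finger opening in m, from 0 to 0.0854; "dx", "dy", "dz": the shift along the tool's x, y, z in m; "wx", "wy", "wz": the turn, a rotation vector about the tool's x, y, z in degrees. A call has 1 to 20 rows; each row shifts and turns the commanded pose from where the row before left it, along the tool's axes as they then stand; what a row does not reach is not made up. A row lasts 1/8 s, in which the tool goes at most 62.5 mm and 10.7 degrees, less where a joint would pass 70% of its speed; a pose out of reach is approached as far as the arm can. A call with a gripper value outside its range is refused whole. The fingers move at their own pace and stop on an object; "newtons" is the grip in N (left out, the last holds). Time passes only in rows, so rows that do not move let the fingers close. It gives the time, the measured TCP pose, the force, the opening and the grip force at its end, in the units of the state.
- get_obs(): the state, without advancing time (a new reading comes with each control period).
- read_camera(name): name is "scene" or "side" or "wrist"; returns (picture, depth): 384x512x3 uint8, red, green, blue; 384x512 float32, m along the optical axis (not along the pixel's ray), 0 where there is no reading.
- calibration(name): a dict with "intrinsics" (3x3 intrinsics, pixels), "R" (3x3) and "t" (3): a world point X has camera coordinates R X + t; the wrist camera has in their place "mount" (4x4, takes a point from camera to tool coordinates, whose origin is the TCP and whose axes are the flange's). Camera axes: x right, y down, z forward; pixel columns grow to the right and rows downward; lengths in m; the calibration is good to about 2 mm. A picture is of the moment at which its call begins: read the wrist's pose just before it. calibration takes no time and is no camera call.
- hand_in(): hands the job in; it is judged then, once.
The state is a dict: "t": time; "q": joint angles; "joint_vel": joint speeds; "joint_torque": joint torques, N m; "eef_pos": TCP position; "tool_rot": TCP orientation; "contact_force": force on the tool from outside, world axes, zero at the start; "torque": the same for the moment, N m; "gripper_width": opening from 0.0 (shut) to 1.0 (fully open); "grasp_force": force on a finger pad.
Only numpy, scipy, OpenCV 4.12 (cv2) and the standard library are available. Lean on these libraries where they do the work, as an engineer would, in place of code of your own. Each camera call takes 0.05 s, during which the arm holds its last target. There are 200 camera calls.

## Working session

There is one attempt and no reset: what is moved stays moved. The work goes in short steps, Python scripts to look and compute and a tool call to move; the robot and the scene stay as the last step left them, time stands still between calls to the robot, and variables do not carry over. Pictures are saved under pics/ and viewed, at most 10 in all, crops included, and the job is handed in when it is done.

Besides the shell and the picture viewer there is one more tool, called after "Call:" in YAML: its name, and indented under it one key for each argument. drive_tool: Moves the arm, as the interface text tells. Its arguments: {"type":"object","properties":{"increments":{"type":"array","items":{"type":"object","properties":{"claw":{"type":"number"},"dx":{"type":"number"},"dy":{"type":"number"},"dz":{"type":"number"},"wx":{"type":"number"},"wy":{"type":"number"},"wz":{"type":"number"}}}},"newtons":{"type":"number"}},"required":["increments"]}

```bash
mkdir -p pics; ls; cat > h.py <<'E'
from station import *
import numpy as np, cv2
from scipy.spatial.transform import Rotation as Ro
def T_wrist():
    o=get_obs(); q=o['tool_rot']; T=np.eye(4); T[:3,:3]=Ro.from_quat([q[1],q[2],q[3],q[0]]).as_matrix(); T[:3,3]=o['eef_pos']; return T
def shot(name):
    c=calibration(name)
    if name=='wrist': M=T_wrist()@np.array(c['mount'])
    else:
        M=np.eye(4); R=np.array(c['R']); M[:3,:3]=R.T; M[:3,3]=-R.T@np.array(c['t'])
    im,d=read_camera(name); K=np.array(c['intrinsics'])
    h,w=d.shape; u,v=np.meshgrid(np.arange(w),np.arange(h))
    P=np.stack([(u-K[0,2])/K[0,0]*d,(v-K[1,2])/K[1,1]*d,d],-1)@M[:3,:3].T+M[:3,3]
    P[d==0]=np.nan
    return im,d,P
def save(im,n): cv2.imwrite('pics/'+n+'.png',im[...,::-1])
E
python3 - <<'E'
from h import *
o=get_obs(); print(o)
for n in('scene','wrist','side'):
    im,d,P=shot(n); np.savez('/tmp/'+n,im=im,P=P); 
    c=calibration(n); print(n,c)
    if n=='scene': A=im
    elif n=='wrist':B=im
    else: C=im
save(A,'a');save(np.vstack([B,C])[:, :] if 0 else cv2.resize(np.hstack([B,C]),(800,300)),'b')
E
```

```text
pics
{'t': 0.0, 'q': array([-0.10811118,  0.47777832,  0.02232296,  1.55646077, -0.01147284,
        1.10931068, -0.08313193]), 'joint_vel': array([-6.72171984e-04,  1.27934385e-03,  7.08021302e-04, -2.07715448e-03,
       -2.33706714e-05, -2.59211139e-04,  8.40193460e-04]), 'joint_torque': array([-5.45967814e-04, -5.96443820e+01,  1.60769675e+00, -2.81194621e+01,
        1.24063640e-02,  9.39900521e-03,  2.20753498e-05]), 'eef_pos': array([ 6.74445543e-01, -1.80376875e-06,  2.55336032e-01]), 'tool_rot': array([-5.90618472e-04,  7.07096666e-01,  7.07116305e-01, -6.98248215e-04]), 'contact_force': array([0.03724561, 0.9600789 , 0.46679549]), 'torque': array([-0.01904764, -0.03759263, -0.07844625]), 'grasp_force': 0.0, 'gripper_width': 1.0021075325045403}
scene {'intrinsics': array([[446.53526537,   0.        , 261.06103682],
       [  0.        , 446.53526537, 185.60947414],
       [  0.        ,   0.        ,   1.        ]]), 'R': array([[-0.84624212, -0.53276399,  0.00606597],
       [-0.24798927,  0.38377832, -0.88950297],
       [ 0.47156717, -0.75423917, -0.45688913]]), 't': arra
[... 246 characters left out ...]
-05, -9.60761542e-01, -2.77375646e-01,
         7.01912789e-02],
       [ 9.99999994e-01,  8.30620927e-05,  7.23885930e-05,
        -3.75784054e-04],
       [-4.65087746e-05, -2.77375652e-01,  9.60761545e-01,
        -1.17242569e-01],
       [ 0.00000000e+00,  0.00000000e+00,  0.00000000e+00,
         1.00000000e+00]])}
side {'intrinsics': array([[417.92622918,   0.        , 254.21263187],
       [  0.        , 417.92622918, 194.24940672],
       [  0.        ,   0.        ,   1.        ]]), 'R': array([[ 0.91726895, -0.39756305, -0.02369141],
       [-0.18460796, -0.37171604, -0.90980607],
       [ 0.35289881,  0.83891049, -0.41435688]]), 't': array([-0.52269862,  0.15804937,  0.86584711])}
```

View pics/a.png

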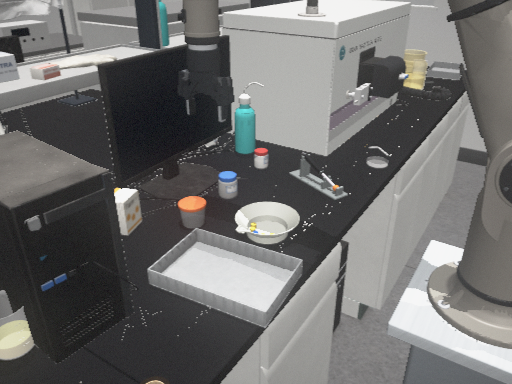

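View pics/b.png

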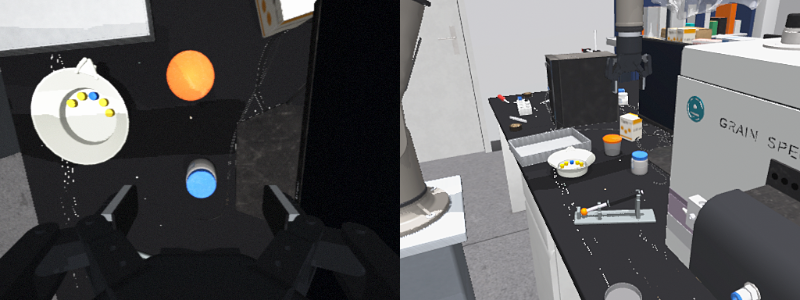

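The scene view shows the dish at (267,223), tray at (225,272) and rest at (318,180). The wrist view shows the dish at about (106,147) with its spout up and slightly right, the blue bead at the spout, and the yellow beads along the upper kerb. Next I'll compute positions.

```bash
cat >> h.py <<'E'
def masks(im):
    hsv=cv2.cvtColor(im,cv2.COLOR_RGB2HSV); H,S,V=hsv[...,0].astype(int),hsv[...,1],hsv[...,2]
    s=(S>120)&(V>90)
    return dict(orange=s&(H>5)&(H<18),yellow=s&(H>=22)&(H<35),blue=s&(H>100)&(H<125),red=s&((H<4)|(H>174)))
def blobs(im,P,zmax=0.2,minA=6,box=(0.3,1.0,-.5,.6)):
    for k,m in masks(im).items():
        n,L,st,c=cv2.connectedComponentsWithStats(m.astype(np.uint8))
        for i in range(1,n):
            if st[i,4]<minA: continue
            q=P[L==i]; q=q[~np.isnan(q[:,0])]
            if len(q)<4: continue
            md=np.median(q,0)
            if box[0]<md[0]<box[1] and box[2]<md[1]<box[3] and -.02<md[2]<zmax:
                print(k,st[i,4],c[i].round(0),'med',md.round(4),'min',q.min(0).round(3),'max',q.max(0).round(3))
E
python3 - <<'E'
from h import *
for n in('scene','wrist','side'):
    f=np.load('/tmp/'+n+'.npz'); print(n); blobs(f['im'],f['P'])
# height map merged
f=[np.load('/tmp/%s.npz'%n) for n in('scene','wrist','side')]
X=np.concatenate([g['P'].reshape(-1,3) for g in f]); C=np.concatenate([g['im'].reshape(-1,3) for g in f])
ok=~np.isnan(X[:,0])&(X[:,2]<.16)&(X[:,2]>-.02);X=X[ok];C=C[ok]
r=500 # px/m
# map: col = (0.6 - y), row=(1.0-x)
M=np.zeros((400,800,3),np.uint8);o=np.argsort(X[:,2]);X=X[o];C=C[o]
u=((0.6-X[:,1])*700).astype(int);v=((0.95-X[:,0])*700).astype(int)
k=(u>=0)&(u<800)&(v>=0)&(v<400);M[v[k],u[k]]=C[k]
M=cv2.dilate(M,np.ones((2,2)));save(M,'map')
E
```

```text
scene
orange 16 [335. 187.] med [ 0.4284 -0.2314  0.0262] min [ 0.42  -0.295 -0.   ] max [ 0.443 -0.226  0.031]
orange 379 [192. 204.] med [0.6547 0.0939 0.0593] min [ 0.624  0.019 -0.002] max [0.768 0.123 0.062]
orange 6 [136. 209.] med [0.7663 0.1664 0.0446] min [0.764 0.165 0.039] max [0.768 0.171 0.046]
orange 7 [128. 217.] med [0.7568 0.2036 0.0433] min [0.753 0.199 0.038] max [0.759 0.206 0.048]
yellow 9 [116. 189.] med [0.8164 0.1762 0.0879] min [0.811 0.172 0.087] max [0.821 0.186 0.089]
yellow 18 [253. 225.] med [0.5172 0.0376 0.0154] min [0.509 0.033 0.01 ] max [0.524 0.05  0.018]
yellow 8 [252. 230.] med [0.5106 0.0552 0.0145] min [0.504 0.053 0.01 ] max [0.515 0.058 0.018]
blue 164 [227. 176.] med [ 0.6707 -0.0698  0.0614] min [ 0.649 -0.191 -0.   ] max [ 0.777 -0.051  0.065]
blue 7 [255. 232.] med [0.4966 0.0617 0.0174] min [0.491 0.059 0.016] max [0.5   0.063 0.018]
blue 50 [ 61. 279.] med [0.5524 0.5052 0.1566] min [0.55  0.496 0.153] max [0.556 0.513 0.161]
blue 52 [ 48. 286.] med [0.5547 0.5252 0.1571] min [0.553 0.517 0.152] max [0.557 0.532 0.161]
red 85 [261. 151.
[... 1471 characters left out ...]
]
orange 40 [235. 271.] med [ 0.4277 -0.2423  0.0189] min [ 0.419 -0.247 -0.003] max [ 0.45  -0.188  0.027]
yellow 6 [296. 146.] med [0.8071 0.2194 0.087 ] min [0.801 0.211 0.086] max [0.811 0.225 0.088]
yellow 49 [210. 211.] med [0.4658 0.0511 0.013 ] min [0.454 0.039 0.004] max [0.482 0.073 0.017]
yellow 46 [229. 209.] med [0.5157 0.0397 0.0129] min [0.507 0.024 0.007] max [0.528 0.067 0.018]
yellow 17 [235. 268.] med [ 0.4266 -0.2395  0.028 ] min [ 0.423 -0.244  0.027] max [ 0.432 -0.234  0.03 ]
blue 196 [307. 199.] med [ 0.6744 -0.0849  0.0596] min [ 0.652 -0.103 -0.003] max [0.772 0.071 0.063]
blue 20 [220. 207.] med [0.4967 0.0556 0.0146] min [0.492 0.051 0.008] max [0.503 0.069 0.016]
```

View pics/map.png

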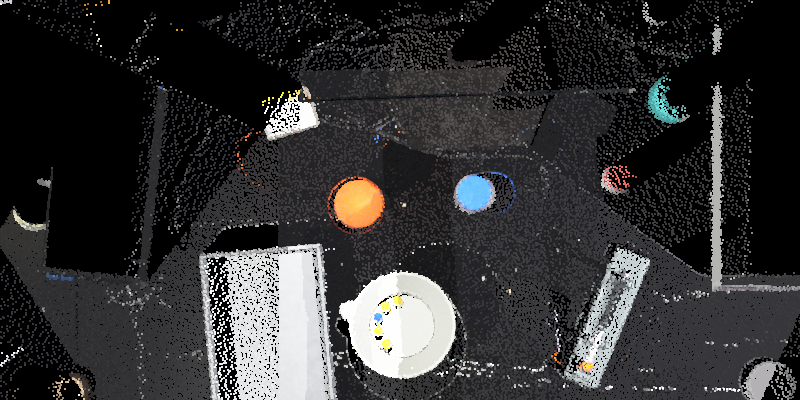

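```bash
cat > fit.py <<'E'
from h import *
from scipy.optimize import least_squares
def dishfit(P,im,c0=(.486,.026)):
    q=P.reshape(-1,3); col=im.reshape(-1,3).astype(int)
    r=np.hypot(q[:,0]-c0[0],q[:,1]-c0[1])
    w=(col.min(1)>100)
    s=q[w&(r<.1)&(q[:,2]>.037)&(q[:,2]<.05)]
    r=np.hypot(s[:,0]-c0[0],s[:,1]-c0[1]); s=s[r<.085]
    f=least_squares(lambda p:np.hypot(s[:,0]-p[0],s[:,1]-p[1])-p[2],[*c0,.073],loss='soft_l1',f_scale=.002)
    rr=np.hypot(q[:,0]-f.x[0],q[:,1]-f.x[1]); sp=q[w&(rr>.080)&(rr<.095)&(q[:,2]>.025)&(q[:,2]<.06)]
    m=np.median(sp,0)-[*f.x[:2],0] if len(sp) else [np.nan]*2
    print('dish',f.x.round(4),len(s),'spout az',np.degrees(np.arctan2(m[1],m[0])).round(1),len(sp))
E
python3 - <<'E'
from fit import *
for n in('scene','wrist','side'):
    f=np.load('/tmp/'+n+'.npz'); dishfit(f['P'],f['im'])
X=np.concatenate([np.load('/tmp/%s.npz'%n)['P'].reshape(-1,3) for n in('scene','side')])
s=X[(X[:,0]>.40)&(X[:,0]<.65)&(X[:,1]>-.35)&(X[:,1]<-.2)&(X[:,2]>.004)&(X[:,2]<.02)]
print('restplate',cv2.minAreaRect(s[:,:2].astype(np.float32)*1000),len(s))
s=X[(X[:,0]>.3)&(X[:,0]<.63)&(X[:,1]>.1)&(X[:,1]<.33)&(X[:,2]>.033)&(X[:,2]<.043)]
print('tray',cv2.minAreaRect(s[:,:2].astype(np.float32)*1000),len(s), s.min(0),s.max(0))
E
```

```text
dish [0.4849 0.0278 0.0717] 442 spout az 75.8 32
dish [0.4865 0.0267 0.0713] 3060 spout az 73.9 167
dish [0.4874 0.0242 0.0722] 299 spout az 72.9 18
restplate ((495.53802490234375, -265.287841796875), (55.016990661621094, 203.39724731445312), 67.42815399169922) 2004
tray ((466.5074768066406, 201.05770874023438), (263.6037292480469, 208.0159149169922), 5.159408092498779) 1259 [0.32702825 0.10048836 0.03300951] [0.60240962 0.31447045 0.04280685]
```

Call:
drive_tool:
  increments:
    - {"dx":-0.035,"dy":-0.018,"wz":-10}
    - {"dx":-0.042,"dy":-0.02,"wz":-10}
    - {"dx":-0.04,"dy":-0.03,"wz":-10}
    - {"dx":-0.03,"dy":-0.04,"wz":-10}
    - {"dx":-0.02,"dy":-0.045,"wz":-10}
    - {"dx":0,"dy":-0.045,"wz":-10}
    - {"dx":0,"dy":-0.04,"wz":-9.5}
    - {}

```text
schema error: expected keys claw, dx, dy, dz, wx, wy, wz
```

```bash
cat > plan.py <<'E'
from h import *
from scipy.spatial.transform import Slerp
def orient(az,lean):
    a=np.radians(az); x=-np.array([np.cos(a),np.sin(a),0]); z=np.array([0,0,-1.]); y=np.cross(z,x)
    return np.stack([x,y,z],1)@Ro.from_euler('y',lean,degrees=True).as_matrix()
def rows(way,claw,vmax=.03,wmax=8,vs=None):
    """way: list of (TCP pos, R); prints rows"""
    T=T_wrist(); p,R=T[:3,3].copy(),T[:3,:3].copy(); out=[]
    for i,(tp,tR) in enumerate(way):
        p0,R0=p.copy(),R.copy()
        n=max(1,int(np.ceil(max(np.linalg.norm(tp-p)/(vs[i] if vs else vmax),np.degrees((Ro.from_matrix(R.T@tR)).magnitude())/wmax))))
        sl=Slerp([0,1],Ro.from_matrix([R0,tR]))
        for k in range(1,n+1):
            pk=p0+(tp-p0)*k/n; Rk=sl(k/n).as_matrix()
            d=(R.T@(pk-p)).round(4); w=Ro.from_matrix(R.T@Rk).as_rotvec(degrees=True).round(1)
            out.append(dict(claw=claw,**dict(zip(['dx','dy','dz'],d.tolist())),**dict(zip(['wx','wy','wz'],w.tolist()))))
            p=p+R@d; R=R@Ro.from_rotvec(w,degrees=True).as_matrix()
    import json; print(len(out)); print(json.dumps(out).replace('"',"'"))
E
python3 - <<'E'
from plan import *
rows([(np.array([.505,-.27,.17]),orient(-22,15))],.0854,vmax=.035,wmax=10)
E
```

```text
10
[{'claw': 0.0854, 'dx': -0.027, 'dy': -0.0169, 'dz': 0.0086, 'wx': 0.9, 'wy': 1.3, 'wz': -6.8}, {'claw': 0.0854, 'dx': -0.025, 'dy': -0.02, 'dz': 0.0083, 'wx': 0.9, 'wy': 1.3, 'wz': -6.7}, {'claw': 0.0854, 'dx': -0.0227, 'dy': -0.0225, 'dz': 0.008, 'wx': 0.8, 'wy': 1.3, 'wz': -6.8}, {'claw': 0.0854, 'dx': -0.02, 'dy': -0.025, 'dz': 0.008, 'wx': 0.9, 'wy': 1.4, 'wz': -6.7}, {'claw': 0.0854, 'dx': -0.0172, 'dy': -0.0271, 'dz': 0.0078, 'wx': 0.9, 'wy': 1.3, 'wz': -6.8}, {'claw': 0.0854, 'dx': -0.0141, 'dy': -0.0288, 'dz': 0.008, 'wx': 0.9, 'wy': 1.3, 'wz': -6.8}, {'claw': 0.0854, 'dx': -0.0108, 'dy': -0.0301, 'dz': 0.0081, 'wx': 0.9, 'wy': 1.3, 'wz': -6.7}, {'claw': 0.0854, 'dx': -0.0073, 'dy': -0.0311, 'dz': 0.0085, 'wx': 0.9, 'wy': 1.3, 'wz': -6.8}, {'claw': 0.0854, 'dx': -0.0038, 'dy': -0.0316, 'dz': 0.0087, 'wx': 0.8, 'wy': 1.3, 'wz': -6.7}, {'claw': 0.0854, 'dx': -0.0004, 'dy': -0.0317, 'dz': 0.0092, 'wx': 0.9, 'wy': 1.4, 'wz': -6.8}]
```

Call:
drive_tool:
  increments:
    - {"claw":0.0854,"dx":-0.027,"dy":-0.017,"dz":0.008,"wx":0.9,"wy":1.3,"wz":-6.8}
    - {"claw":0.0854,"dx":-0.025,"dy":-0.02,"dz":0.008,"wx":0.9,"wy":1.3,"wz":-6.8}
    - {"claw":0.0854,"dx":-0.023,"dy":-0.0225,"dz":0.008,"wx":0.9,"wy":1.3,"wz":-6.8}
    - {"claw":0.0854,"dx":-0.02,"dy":-0.025,"dz":0.008,"wx":0.9,"wy":1.3,"wz":-6.8}
    - {"claw":0.0854,"dx":-0.017,"dy":-0.027,"dz":0.008,"wx":0.9,"wy":1.3,"wz":-6.8}
    - {"claw":0.0854,"dx":-0.014,"dy":-0.029,"dz":0.008,"wx":0.9,"wy":1.3,"wz":-6.8}
    - {"claw":0.0854,"dx":-0.011,"dy":-0.03,"dz":0.008,"wx":0.9,"wy":1.3,"wz":-6.8}
    - {"claw":0.0854,"dx":-0.007,"dy":-0.031,"dz":0.008,"wx":0.9,"wy":1.3,"wz":-6.8}
    - {"claw":0.0854,"dx":-0.004,"dy":-0.032,"dz":0.009,"wx":0.9,"wy":1.3,"wz":-6.8}
    - {"claw":0.0854,"dx":0,"dy":-0.032,"dz":0.009,"wx":0.9,"wy":1.4,"wz":-6.8}
    - {"claw":0.0854,"dx":0,"dy":0,"dz":0,"wx":0,"wy":0,"wz":0}

```text
t: 1.52
eef_pos: [0.5036, -0.2739, 0.1711]
tool_rot: [-0.13, 0.188, 0.973, 0.023]
contact_force: [-0.1, -0.3, -0.3]
gripper_width: 0.999
grasp_force: 0.0
```

```bash
python3 - <<'E'
from h import *
o=get_obs(); print(o['t'],o['eef_pos'],o['q'].round(2)); print(T_wrist()[:3,:3].round(3))
im,d,P=shot('wrist'); np.savez('/tmp/w2',im=im,P=P); save(im,'w2'); blobs(im,P,minA=20)
E
```

```text
1.525 [ 0.50357343 -0.2738548   0.17107078] [ 0.5   0.54 -0.16  1.69  0.08  1.18  1.5 ]
[[-0.896  0.372 -0.244]
 [ 0.36   0.928  0.094]
 [ 0.261 -0.004 -0.965]]
orange 65 [264. 142.] med [ 0.4287 -0.2333  0.0254] min [ 0.418 -0.245  0.006] max [ 0.435 -0.227  0.028]
yellow 83 [262. 141.] med [ 0.4273 -0.2373  0.0295] min [ 0.422 -0.242  0.027] max [ 0.432 -0.232  0.032]
blue 241 [505. 310.] med [ 0.6557 -0.0917  0.0565] min [ 0.531 -0.209  0.05 ] max [ 0.672 -0.077  0.227]
```

View pics/w2.png

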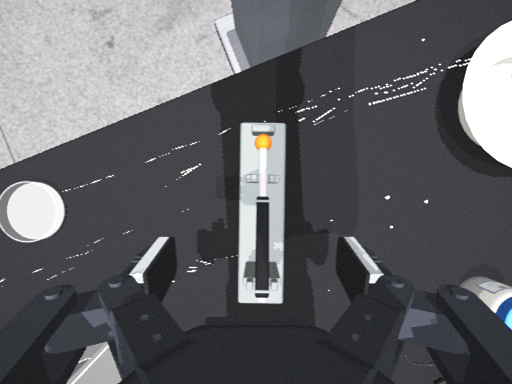

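The stirrer lies almost vertical in the picture: ball at (263,142), handle from (263,198) to (262,296), with the fingers well clear on both sides.

```bash
python3 - <<'E'
from plan import *
f=np.load('/tmp/w2.npz'); im,P=f['im'],f['P']
m=np.zeros(im.shape[:2],bool); m[203:262,252:275]=1
m&=(im.max(2)<70)&(P[...,2]>.03)
q=P[m]; c=np.median(q,0); u,s,v=np.linalg.svd(q-q.mean(0)); d=v[0]*np.sign(v[0][0])
print(len(q),q.mean(0),d,'az',np.degrees(np.arctan2(d[1],d[0])),'el',np.degrees(np.arcsin(d[2])),s/np.sqrt(len(q)))
mm=masks(im); b=P[(mm['orange']|mm['yellow'])]; b=b[(np.hypot(b[:,0]-.4275,b[:,1]+.238)<.015)&(b[:,2]>.01)]
from scipy.optimize import least_squares
r=least_squares(lambda p:np.linalg.norm(b-p,axis=1)-.009,[.4275,-.238,.022],loss='soft_l1',f_scale=.001).x
print('ball',r,len(b))
az=np.degrees(np.arctan2(d[1],d[0])); e=np.radians(20)
ax=np.array([np.cos(e)*np.cos(np.radians(az)),np.cos(e)*np.sin(np.radians(az)),np.sin(e)])
g=r+.088*ax; print('grip',g, 'offset of handle line', (q.mean(0)-r)-((q.mean(0)-r)@ax)*ax)
E
```

```text
660 [ 0.50741804 -0.2703788   0.05953055] [ 0.86565813 -0.36411105  0.34359735] az -22.81247928660766 el 20.096196208738803 [0.01561442 0.00291732 0.00065942]
ball [ 0.42694572 -0.23718466  0.02123274] 140
grip [ 0.50317032 -0.26924607  0.05133051] offset of handle line [-0.00172604  0.00137993  0.00584126]
```

```bash
python3 - <<'E'
from plan import *
R=orient(-22.8,15); g=np.array([.5032,-.2692,.0518]); t=g-.006*R[:,2]
rows([(t+[0,0,.05],R),(t,R)],.06,vs=[.025,.017])
E
```

```text
6
[{'claw': 0.06, 'dx': -0.0052, 'dy': 0.0007, 'dz': 0.0207, 'wx': -0.1, 'wy': -0.0, 'wz': 0.3}, {'claw': 0.06, 'dx': -0.0052, 'dy': 0.0007, 'dz': 0.0207, 'wx': -0.2, 'wy': -0.0, 'wz': 0.3}, {'claw': 0.06, 'dx': -0.0052, 'dy': 0.0006, 'dz': 0.0207, 'wx': -0.1, 'wy': -0.1, 'wz': 0.3}, {'claw': 0.06, 'dx': -0.0043, 'dy': -0.0, 'dz': 0.0161, 'wx': 0.0, 'wy': 0.0, 'wz': 0.0}, {'claw': 0.06, 'dx': -0.0043, 'dy': -0.0, 'dz': 0.0161, 'wx': 0.0, 'wy': 0.0, 'wz': 0.0}, {'claw': 0.06, 'dx': -0.0043, 'dy': -0.0, 'dz': 0.0161, 'wx': 0.0, 'wy': 0.0, 'wz': 0.0}]
```

Call:
drive_tool:
  increments:
    - {"claw":0.06,"dx":-0.0052,"dy":0.0007,"dz":0.0207,"wx":-0.1,"wy":0,"wz":0.3}
    - {"claw":0.06,"dx":-0.0052,"dy":0.0007,"dz":0.0207,"wx":-0.1,"wy":0,"wz":0.3}
    - {"claw":0.06,"dx":-0.0052,"dy":0.0006,"dz":0.0207,"wx":-0.1,"wy":0,"wz":0.3}
    - {"claw":0.06,"dx":-0.0043,"dy":0,"dz":0.016,"wx":0,"wy":0,"wz":0}
    - {"claw":0.06,"dx":-0.0043,"dy":0,"dz":0.016,"wx":0,"wy":0,"wz":0}
    - {"claw":0.06,"dx":-0.0043,"dy":0,"dz":0.016,"wx":0,"wy":0,"wz":0}
    - {"claw":0.03,"dx":0,"dy":0,"dz":0,"wx":0,"wy":0,"wz":0}
    - {"claw":0.0,"dx":0,"dy":0,"dz":0,"wx":0,"wy":0,"wz":0}
    - {"claw":0.0,"dx":0,"dy":0,"dz":0,"wx":0,"wy":0,"wz":0}
    - {"claw":0.0,"dx":0,"dy":0,"dz":0,"wx":0,"wy":0,"wz":0}
    - {"claw":0.0,"dx":0,"dy":0,"dz":0,"wx":0,"wy":0,"wz":0}
  newtons: 70

```text
t: 2.95
eef_pos: [0.5059, -0.2693, 0.0591]
tool_rot: [-0.127, 0.194, 0.972, 0.025]
contact_force: [0.8, -0.5, 2.4]
gripper_width: 0.127
grasp_force: 68.9
```

```bash
cat >> plan.py <<'E'
import os
if os.path.exists('/tmp/bt.npy'): bt=np.load('/tmp/bt.npy')
def pose(ball,az,lean):
    R=orient(az,lean); return np.array(ball)-R@bt,R
E
python3 - <<'E'
from plan import *
T=T_wrist(); bt=T[:3,:3].T@(np.array([.4269,-.2372,.0215])-T[:3,3]); print(bt, np.degrees(np.arctan2(bt[0],bt[2]-.006)))
np.save('/tmp/bt.npy',bt)
import plan; plan.bt=bt
rows([(T[:3,3]+[0,0,.06],T[:3,:3]),pose([.495,.003,.085],0,-17)],0.0,vs=[.015,.03],wmax=5)
E
```

```text
[ 0.07274671 -0.00062856  0.05826799] 54.30302367004599
14
[{'claw': 0.0, 'dx': 0.0039, 'dy': -0.0, 'dz': -0.0145, 'wx': -0.0, 'wy': 0.0, 'wz': 0.0}, {'claw': 0.0, 'dx': 0.0038, 'dy': -0.0, 'dz': -0.0145, 'wx': -0.0, 'wy': 0.0, 'wz': 0.0}, {'claw': 0.0, 'dx': 0.0039, 'dy': -0.0001, 'dz': -0.0145, 'wx': -0.0, 'wy': 0.0, 'wz': 0.0}, {'claw': 0.0, 'dx': 0.0039, 'dy': 0.0, 'dz': -0.0145, 'wx': -0.0, 'wy': 0.0, 'wz': 0.0}, {'claw': 0.0, 'dx': 0.0075, 'dy': 0.0268, 'dz': -0.0025, 'wx': -0.0, 'wy': -3.2, 'wz': -2.3}, {'claw': 0.0, 'dx': 0.0063, 'dy': 0.0271, 'dz': -0.0028, 'wx': -0.1, 'wy': -3.1, 'wz': -2.3}, {'claw': 0.0, 'dx': 0.005, 'dy': 0.0273, 'dz': -0.0031, 'wx': -0.0, 'wy': -3.2, 'wz': -2.2}, {'claw': 0.0, 'dx': 0.0038, 'dy': 0.0275, 'dz': -0.0034, 'wx': -0.1, 'wy': -3.1, 'wz': -2.3}, {'claw': 0.0, 'dx': 0.0025, 'dy': 0.0276, 'dz': -0.0035, 'wx': -0.0, 'wy': -3.2, 'wz': -2.3}, {'claw': 0.0, 'dx': 0.0012, 'dy': 0.0276, 'dz': -0.0036, 'wx': -0.1, 'wy': -3.1, 'wz': -2.3}, {'claw': 0.0, 'dx': -0.0002, 'dy': 0.0277, 'dz': -0.0035, 'wx': -0.0, 'wy': -3.2, 'wz': -2.3}, {'claw': 0.0, 'dx': -0.0014, 'dy': 0.0277, 'dz': -0.0035, 'wx': -0.1, 'wy': -3.1, 'wz': -2.2}, {'claw': 0.0, 'dx': -0.0027, 'dy': 0.0276, 'dz': -0.0034, 'wx': -0.0, 'wy': -3.2, 'wz': -2.3}, {'claw': 0.0, 'dx': -0.0039, 'dy': 0.0275, 'dz': -0.0032, 'wx': -0.1, 'wy': -3.1, 'wz': -2.3}]
```

Call:
drive_tool:
  increments:
    - {"claw":0,"dx":0.0039,"dy":0,"dz":-0.0145,"wx":0,"wy":0,"wz":0}
    - {"claw":0,"dx":0.0039,"dy":0,"dz":-0.0145,"wx":0,"wy":0,"wz":0}
    - {"claw":0,"dx":0.0039,"dy":0,"dz":-0.0145,"wx":0,"wy":0,"wz":0}
    - {"claw":0,"dx":0.0039,"dy":0,"dz":-0.0145,"wx":0,"wy":0,"wz":0}
    - {"claw":0,"dx":0.0075,"dy":0.0268,"dz":-0.0025,"wx":0,"wy":-3.2,"wz":-2.3}
    - {"claw":0,"dx":0.0063,"dy":0.0271,"dz":-0.0028,"wx":-0.1,"wy":-3.1,"wz":-2.3}
    - {"claw":0,"dx":0.005,"dy":0.0273,"dz":-0.0031,"wx":0,"wy":-3.2,"wz":-2.3}
    - {"claw":0,"dx":0.0038,"dy":0.0275,"dz":-0.0034,"wx":-0.1,"wy":-3.1,"wz":-2.3}
    - {"claw":0,"dx":0.0025,"dy":0.0276,"dz":-0.0035,"wx":0,"wy":-3.2,"wz":-2.3}
    - {"claw":0,"dx":0.0012,"dy":0.0276,"dz":-0.0036,"wx":-0.1,"wy":-3.1,"wz":-2.3}
    - {"claw":0,"dx":0,"dy":0.0277,"dz":-0.0035,"wx":0,"wy":-3.2,"wz":-2.3}
    - {"claw":0,"dx":-0.0014,"dy":0.0277,"dz":-0.0035,"wx":-0.1,"wy":-3.1,"wz":-2.3}
    - {"claw":0,"dx":-0.0027,"dy":0.0276,"dz":-0.0034,"wx":0,"wy":-3.2,"wz":-2.3}
    - {"claw":0,"dx":-0.0039,"dy":0.0275,"dz":-0.0032,"wx":-0.1,"wy":-3.1,"wz":-2.3}
    - {"claw":0,"dx":0,"dy":0,"dz":0,"wx":0,"wy":0,"wz":0}

```text
t: 4.82
eef_pos: [0.546, 0.0064, 0.1624]
tool_rot: [0.148, -0.004, 0.989, 0.001]
contact_force: [-0.0, 0.4, -0.4]
gripper_width: 0.125
grasp_force: 68.4
```

```bash
python3 - <<'E'
from fit import *
from plan import *
from scipy.optimize import least_squares
o=get_obs(); T=T_wrist(); print(o['t'],o['eef_pos'],o['q'].round(2),o['contact_force'].round(2)); print('ball exp',T[:3,:3]@bt+T[:3,3])
S=[]
for n in('wrist','scene'):
    im,d,P=shot(n); np.savez('/tmp/%s3'%n,im=im,P=P); print(n); blobs(im,P,minA=5,box=(.4,.6,-.1,.15)); dishfit(P,im); S.append(im)
    m=masks(im)['orange']; b=P[m]; b=b[np.hypot(b[:,0]-.495,b[:,1]-.003)<.03]
    if len(b)>4: print('ball',least_squares(lambda p:np.linalg.norm(b-p,axis=1)-.009,b.mean(0)-[0,0,.005],loss='soft_l1',f_scale=.001).x,len(b))
save(np.hstack([S[0],cv2.resize(S[1][130:270,170:370],(288,384)) if 0 else S[1][:, 120:400]]),'w3')
E
```

```text
4.825 [0.54604763 0.00637909 0.16243239] [ 0.1   0.29 -0.29  2.14  0.29  0.45  1.17] [-0.    0.37 -0.35]
ball exp [0.49348303 0.00538605 0.08546738]
wrist
orange 560 [256. 109.] med [0.4903 0.0059 0.0915] min [ 0.484 -0.002  0.084] max [0.499 0.014 0.095]
yellow 286 [310.  40.] med [0.4587 0.0474 0.0165] min [0.453 0.041 0.011] max [0.466 0.055 0.018]
yellow 255 [322.  66.] med [0.4764 0.0586 0.0164] min [0.47  0.052 0.008] max [0.483 0.065 0.019]
yellow 220 [305. 108.] med [0.5105 0.0491 0.0163] min [0.505 0.043 0.004] max [0.519 0.058 0.018]
yellow 208 [285. 117.] med [0.5183 0.0321 0.0162] min [0.513 0.026 0.004] max [0.529 0.039 0.018]
blue 229 [319.  90.] med [0.4959 0.0594 0.0164] min [0.49  0.053 0.005] max [0.504 0.07  0.019]
dish [0.4864 0.026  0.0709] 6284 spout az 74.3 318
ball [0.49319537 0.00568876 0.08502445] 558
scene
orange 42 [269. 196.] med [0.4897 0.0092 0.0873] min [ 0.484 -0.129 -0.002] max [0.584 0.015 0.095]
yellow 35 [253. 227.] med [0.514  0.0462 0.0154] min [0.506 0.03  0.011] max [0.524 0.057 0.019]
blue 6 [256. 232.] med [0.4954 0.0613 0.0172] min [0.493 0.058 0.015] max [0.499 0.063 0.018]
dish [0.4849 0.028  0.0718] 442 spout az 75.9 31
ball [0.49265334 0.00386312 0.08518768] 38
```

View pics/w3.png

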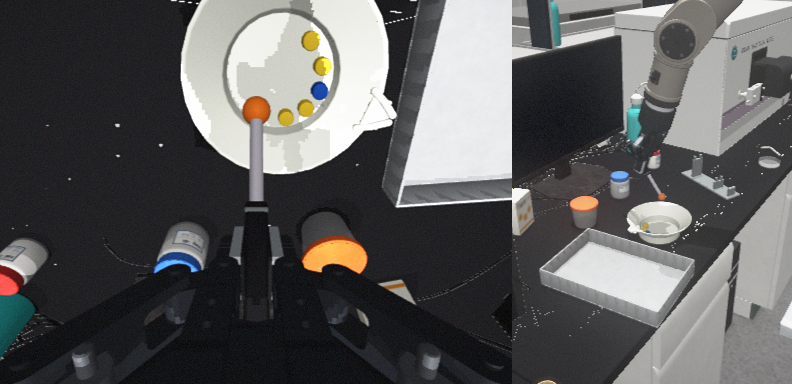

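The ball is over the clear part at (256,109), all beads are along the spout-side kerb, and the tray is to the right. Next I lower the ball to just above the floor.

```bash
python3 - <<'E'
from plan import *
T=T_wrist();print(T[:3,:3].T@[0,0,-.001])
f=np.load('/tmp/wrist3.npz');P=f['P'];m=(np.hypot(P[...,0]-.486,P[...,1]-.0265)<.03)&(P[...,2]<.009);print('floor z',np.percentile(P[m][:,2],[5,50,95]))
rows([pose([.494,.004,.030],0,-17),pose([.494,.004,.0165],0,-17)],0.0,vs=[.012,.007],wmax=5)
E
```

```text
[ 2.90779653e-04 -1.01769908e-07  9.56790041e-04]
floor z [0.00335053 0.00458364 0.00586985]
7
[{'claw': 0.0, 'dx': 0.0032, 'dy': 0.0002, 'dz': 0.0105, 'wx': 0.0, 'wy': -0.0, 'wz': 0.0}, {'claw': 0.0, 'dx': 0.0031, 'dy': 0.0002, 'dz': 0.0106, 'wx': 0.0, 'wy': -0.0, 'wz': 0.1}, {'claw': 0.0, 'dx': 0.0032, 'dy': 0.0002, 'dz': 0.0105, 'wx': 0.0, 'wy': -0.1, 'wz': 0.0}, {'claw': 0.0, 'dx': 0.0032, 'dy': 0.0001, 'dz': 0.0105, 'wx': 0.0, 'wy': 0.0, 'wz': 0.0}, {'claw': 0.0, 'dx': 0.0032, 'dy': 0.0002, 'dz': 0.0106, 'wx': 0.1, 'wy': 0.0, 'wz': 0.1}, {'claw': 0.0, 'dx': 0.002, 'dy': 0.0, 'dz': 0.0064, 'wx': -0.0, 'wy': 0.0, 'wz': -0.0}, {'claw': 0.0, 'dx': 0.0019, 'dy': 0.0, 'dz': 0.0065, 'wx': -0.0, 'wy': 0.0, 'wz': -0.0}]
```

Call:
drive_tool:
  increments:
    - {"claw":0,"dx":0.0032,"dy":0,"dz":0.0105,"wx":0,"wy":0,"wz":0}
    - {"claw":0,"dx":0.0032,"dy":0,"dz":0.0105,"wx":0,"wy":0,"wz":0}
    - {"claw":0,"dx":0.0032,"dy":0,"dz":0.0105,"wx":0,"wy":0,"wz":0}
    - {"claw":0,"dx":0.0032,"dy":0,"dz":0.0105,"wx":0,"wy":0,"wz":0}
    - {"claw":0,"dx":0.0032,"dy":0,"dz":0.0105,"wx":0,"wy":0,"wz":0}
    - {"claw":0,"dx":0.002,"dy":0,"dz":0.0064,"wx":0,"wy":0,"wz":0}
    - {"claw":0,"dx":0.0018,"dy":0,"dz":0.006,"wx":0,"wy":0,"wz":0}
    - {"claw":0,"dx":0,"dy":0,"dz":0,"wx":0,"wy":0,"wz":0}

```text
t: 5.92
eef_pos: [0.5462, 0.0041, 0.0933]
tool_rot: [0.147, -0.002, 0.989, 0.001]
contact_force: [0.6, -0.2, 0.0]
gripper_width: 0.123
grasp_force: 68.4
```

Call:
drive_tool:
  increments:
    - {"claw":0,"dx":0.0003,"dy":0,"dz":0.001,"wx":0,"wy":0,"wz":0}
    - {"claw":0,"dx":0.0002,"dy":0,"dz":0.0006,"wx":0,"wy":0,"wz":0}
    - {"claw":0,"dx":0,"dy":0,"dz":0,"wx":0,"wy":0,"wz":0}

```text
t: 6.3
eef_pos: [0.5465, 0.004, 0.0922]
tool_rot: [0.147, -0.002, 0.989, 0.001]
contact_force: [-0.1, 0.2, -0.3]
gripper_width: 0.128
grasp_force: 68.4
```

Call:
drive_tool:
  increments:
    - {"claw":0,"dx":0.0002,"dy":0,"dz":0.0006,"wx":0,"wy":0,"wz":0}
    - {"claw":0,"dx":0,"dy":0,"dz":0,"wx":0,"wy":0,"wz":0}
    - {"claw":0,"dx":0,"dy":0,"dz":0,"wx":0,"wy":0,"wz":0}

```text
t: 6.68
eef_pos: [0.5464, 0.004, 0.0914]
tool_rot: [0.147, -0.002, 0.989, 0.001]
contact_force: [-0.2, -1.4, -0.7]
gripper_width: 0.125
grasp_force: 68.4
```

Call:
drive_tool:
  increments:
    - {"claw":0,"dx":0.0002,"dy":0,"dz":0.0006,"wx":0,"wy":0,"wz":0}
    - {"claw":0,"dx":0,"dy":0,"dz":0,"wx":0,"wy":0,"wz":0}
    - {"claw":0,"dx":0,"dy":0,"dz":0,"wx":0,"wy":0,"wz":0}

```text
t: 7.05
eef_pos: [0.5464, 0.0041, 0.0908]
tool_rot: [0.147, -0.002, 0.989, 0.001]
contact_force: [0.6, -0.0, -0.7]
gripper_width: 0.122
grasp_force: 68.4
```

Call:
drive_tool:
  increments:
    - {"claw":0,"dx":0.0002,"dy":0,"dz":0.0006,"wx":0,"wy":0,"wz":0}
    - {"claw":0,"dx":0,"dy":0,"dz":0,"wx":0,"wy":0,"wz":0}
    - {"claw":0,"dx":0,"dy":0,"dz":0,"wx":0,"wy":0,"wz":0}

```text
t: 7.42
eef_pos: [0.5466, 0.0041, 0.0904]
tool_rot: [0.147, -0.002, 0.989, 0.001]
contact_force: [1.0, 0.4, 2.2]
gripper_width: 0.123
grasp_force: 68.7
```

Call:
drive_tool:
  increments:
    - {"claw":0,"dx":0.0001,"dy":0,"dz":0.0004,"wx":0,"wy":0,"wz":0}
    - {"claw":0,"dx":0,"dy":0,"dz":0,"wx":0,"wy":0,"wz":0}

```text
t: 7.68
eef_pos: [0.5469, 0.0041, 0.0901]
tool_rot: [0.148, -0.002, 0.989, 0.001]
contact_force: [0.0, -0.4, 6.0]
gripper_width: 0.128
grasp_force: 68.9
```

```bash
cat > stir.py <<'E'
from plan import *
C=np.array([.486,.0265])
def stir(a0,a1,step,r1=.0315,ztcp=.0912,rate=.0006):
    T=T_wrist(); R=T[:3,:3]; off=np.array([-.0527,-.0008])
    b=T[:2,3]+off-C; r=np.hypot(*b); a=np.degrees(np.arctan2(b[1],b[0])); a+=360*round((a0-a)/360)
    print('start r,az',r.round(4),a.round(1)); p=T[:3,3].copy()
    n=int(np.ceil((a1-a)/step))
    for k in range(1,n+1):
        ak=np.radians(a+(a1-a)*k/n); r=r+np.clip(r1-r,-.003,.002)
        t=np.array([*(C+r*np.array([np.cos(ak),np.sin(ak)])-off),ztcp])
        d=(R.T@(t-p)).round(4); p=p+R@d
        print('{"claw":0,"dx":%g,"dy":%g,"dz":%g,"wx":0,"wy":0,"wz":0},'%tuple(d))
E
python3 -c "
from stir import *
stir(-71,70,8)"
```

```text
start r,az 0.0246 -70.5
{"claw":0,"dx":-0.0041,"dy":-0.0005,"dz":0.0001,"wx":0,"wy":0,"wz":0},
{"claw":0,"dx":-0.0041,"dy":0.0003,"dz":0.0013,"wx":0,"wy":0,"wz":0},
{"claw":0,"dx":-0.0042,"dy":0.0009,"dz":0.0013,"wx":0,"wy":0,"wz":0},
{"claw":0,"dx":-0.0034,"dy":0.0025,"dz":0.001,"wx":0,"wy":0,"wz":0},
{"claw":0,"dx":-0.0024,"dy":0.0035,"dz":0.0007,"wx":0,"wy":0,"wz":0},
{"claw":0,"dx":-0.0019,"dy":0.0038,"dz":0.0006,"wx":0,"wy":0,"wz":0},
{"claw":0,"dx":-0.0014,"dy":0.004,"dz":0.0004,"wx":0,"wy":0,"wz":0},
{"claw":0,"dx":-0.0008,"dy":0.0042,"dz":0.0003,"wx":0,"wy":0,"wz":0},
{"claw":0,"dx":-0.0004,"dy":0.0043,"dz":0.0001,"wx":0,"wy":0,"wz":0},
{"claw":0,"dx":0.0003,"dy":0.0043,"dz":-0.0001,"wx":0,"wy":0,"wz":0},
{"claw":0,"dx":0.0008,"dy":0.0042,"dz":-0.0002,"wx":0,"wy":0,"wz":0},
{"claw":0,"dx":0.0013,"dy":0.004,"dz":-0.0004,"wx":0,"wy":0,"wz":0},
{"claw":0,"dx":0.0019,"dy":0.0039,"dz":-0.0006,"wx":0,"wy":0,"wz":0},
{"claw":0,"dx":0.0023,"dy":0.0035,"dz":-0.0007,"wx":0,"wy":0,"wz":0},
{"claw":0,"dx":0.0028,"dy":0.0032,"dz":-0.0008,"wx":0,"wy":0,"wz":0},
{"claw":0,"dx":0.0031,"dy":0.0027,"dz":-0.001,"wx":0,"wy":0,"wz":0},
{"claw":0,"dx":0.0035,"dy":0.0023,"dz":-0.001,"wx":0,"wy":0,"wz":0},
{"claw":0,"dx":0.0038,"dy":0.0017,"dz":-0.0012,"wx":0,"wy":0,"wz":0},
```

Call:
drive_tool:
  increments:
    - {"claw":0,"dx":-0.0002,"dy":0,"dz":-0.0006,"wx":0,"wy":0,"wz":0}
    - {"claw":0,"dx":-0.0041,"dy":-0.0005,"dz":0.0001,"wx":0,"wy":0,"wz":0}
    - {"claw":0,"dx":-0.0041,"dy":0.0003,"dz":0.0013,"wx":0,"wy":0,"wz":0}
    - {"claw":0,"dx":-0.0042,"dy":0.0009,"dz":0.0013,"wx":0,"wy":0,"wz":0}
    - {"claw":0,"dx":-0.0034,"dy":0.0025,"dz":0.001,"wx":0,"wy":0,"wz":0}
    - {"claw":0,"dx":-0.0024,"dy":0.0035,"dz":0.0007,"wx":0,"wy":0,"wz":0}
    - {"claw":0,"dx":-0.0019,"dy":0.0038,"dz":0.0006,"wx":0,"wy":0,"wz":0}
    - {"claw":0,"dx":-0.0014,"dy":0.004,"dz":0.0004,"wx":0,"wy":0,"wz":0}
    - {"claw":0,"dx":-0.0008,"dy":0.0042,"dz":0.0003,"wx":0,"wy":0,"wz":0}
    - {"claw":0,"dx":-0.0004,"dy":0.0043,"dz":0.0001,"wx":0,"wy":0,"wz":0}
    - {"claw":0,"dx":0.0003,"dy":0.0043,"dz":-0.0001,"wx":0,"wy":0,"wz":0}
    - {"claw":0,"dx":0.0008,"dy":0.0042,"dz":-0.0002,"wx":0,"wy":0,"wz":0}
    - {"claw":0,"dx":0.0013,"dy":0.004,"dz":-0.0004,"wx":0,"wy":0,"wz":0}
    - {"claw":0,"dx":0.0019,"dy":0.0039,"dz":-0.0006,"wx":0,"wy":0,"wz":0}

```text
t: 9.43
eef_pos: [0.5629, 0.0411, 0.0903]
tool_rot: [0.145, -0.001, 0.989, -0.001]
contact_force: [-4.2, -6.1, 1.2]
gripper_width: 0.125
grasp_force: 68.7
```

```bash
python3 - <<'E'
from fit import *
from stir import *
im,d,P=shot('wrist'); save(im,'w4'); blobs(im,P,minA=20,box=(.43,.55,-.04,.1)); dishfit(P,im)
stir(40,180,8,ztcp=.0914)
E
```

```text
orange 581 [255. 108.] med [0.5059 0.0401 0.0203] min [0.5   0.032 0.006] max [0.515 0.048 0.024]
yellow 630 [274.  15.] med [0.4597 0.0497 0.0164] min [0.453 0.043 0.004] max [0.466 0.057 0.019]
yellow 546 [294.  53.] med [0.4771 0.0613 0.0164] min [0.471 0.055 0.004] max [0.484 0.07  0.019]
yellow 849 [282. 113.] med [0.5107 0.0565 0.0166] min [0.499 0.046 0.005] max [0.525 0.069 0.019]
blue 447 [297.  82.] med [0.4921 0.0644 0.0165] min [0.486 0.058 0.004] max [0.499 0.073 0.018]
dish [0.4869 0.0281 0.0709] 11883 spout az 75.5 690
start r,az 0.0279 31.3
{"claw":0,"dx":0.0003,"dy":0.0044,"dz":-0.0013,"wx":0,"wy":0,"wz":0},
{"claw":0,"dx":0.0016,"dy":0.0041,"dz":-0.0005,"wx":0,"wy":0,"wz":0},
{"claw":0,"dx":0.0032,"dy":0.0027,"dz":-0.0009,"wx":0,"wy":0,"wz":0},
{"claw":0,"dx":0.0035,"dy":0.0023,"dz":-0.0011,"wx":0,"wy":0,"wz":0},
{"claw":0,"dx":0.0038,"dy":0.0017,"dz":-0.0011,"wx":0,"wy":0,"wz":0},
{"claw":0,"dx":0.004,"dy":0.0012,"dz":-0.0012,"wx":0,"wy":0,"wz":0},
{"claw":0,"dx":0.004,"dy":0.0006,"dz":-0.0012,"wx":0,"wy":0,"wz":0},
{"claw":0,"dx":0.0042,"dy":-0,"dz":-0.0013,"wx":0,"wy":0,"wz":0},
{"claw":0,"dx":0.0041,"dy":-0.0006,"dz":-0.0012,"wx":0,"wy":0,"wz":0},
{"claw":0,"dx":0.0039,"dy":-0.0011,"dz":-0.0012,"wx":0,"wy":0,"wz":0},
{"claw":0,"dx":0.0038,"dy":-0.0017,"dz":-0.0011,"wx":0,"wy":0,"wz":0},
{"claw":0,"dx":0.0035,"dy":-0.0023,"dz":-0.001,"wx":0,"wy":0,"wz":0},
{"claw":0,"dx":0.0032,"dy":-0.0027,"dz":-0.001,"wx":0,"wy":0,"wz":0},
{"claw":0,"dx":0.0029,"dy":-0.0031,"dz":-0.0008,"wx":0,"wy":0,"wz":0},
{"claw":0,"dx":0.0024,"dy":-0.0035,"dz":-0.0007,"wx":0,"wy":0,"wz":0},
{"claw":0,"dx":0.0019,"dy":-0.0038,"dz":-0.0006,"wx":0,"wy":0,"wz":0},
{"claw":0,"dx":0.0014,"dy":-0.0041,"dz":-0.0004,"wx":0,"wy":0,"wz":0},
{"claw":0,"dx":0.0008,"dy":-0.0042,"dz":-0.0002,"wx":0,"wy":0,"wz":0},
{"claw":0,"dx":0.0003,"dy":-0.0043,"dz":-0.0001,"wx":0,"wy":0,"wz":0},
```

View pics/w4.png

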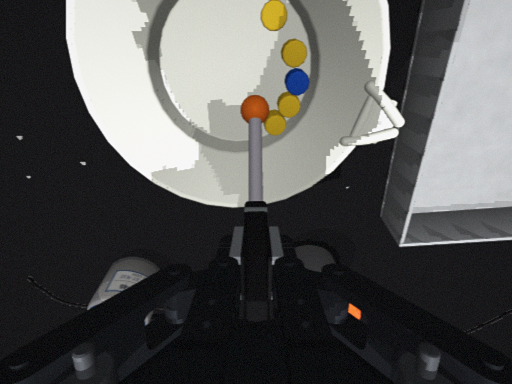

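The ball at (255,109) is slipping inside the last yellow bead at (276,123), wedging it outward with about 7 N. I'll back off and push from behind at a larger radius.

Call:
drive_tool:
  increments:
    - {"claw":0,"dx":0.001,"dy":-0.004,"dz":-0.001,"wx":0,"wy":0,"wz":0}
    - {"claw":0,"dx":0.001,"dy":-0.005,"dz":-0.0005,"wx":0,"wy":0,"wz":0}
    - {"claw":0,"dx":0,"dy":-0.005,"dz":0,"wx":0,"wy":0,"wz":0}
    - {"claw":0,"dx":0,"dy":-0.005,"dz":0,"wx":0,"wy":0,"wz":0}
    - {"claw":0,"dx":0,"dy":0,"dz":0,"wx":0,"wy":0,"wz":0}

```text
t: 10.1
eef_pos: [0.563, 0.0239, 0.0923]
tool_rot: [0.147, -0.001, 0.989, 0.001]
contact_force: [0.4, 0.3, 0.3]
gripper_width: 0.125
grasp_force: 68.6
```

```bash
cat > look.py <<'E'
from fit import *
from stir import *
def look():
    T=T_wrist(); o=get_obs(); print(o['t'],'tcp',o['eef_pos'].round(4),'F',o['contact_force'].round(1))
    im,d,P=shot('wrist'); dishfit(P,im)
    mm=masks(im); c=calibration('wrist'); K=c['intrinsics']; M=T@np.array(c['mount'])
    def proj(u,v,z):
        r=M[:3,:3]@[(u-K[0,2])/K[0,0],(v-K[1,2])/K[1,1],1]; return M[:3,3]+r*(z-M[2,3])/r[2]
    res=[]
    for k in('blue','yellow'):
        # top faces: near-horizontal top at z~.017 inside dish
        m=mm[k]&(P[...,2]>.0155)&(P[...,2]<.0205)&(np.hypot(P[...,0]-C[0],P[...,1]-C[1])<.055)
        m=cv2.erode(m.astype(np.uint8),np.ones((3,3)))
        dt=cv2.distanceTransform(m,cv2.DIST_L2,5); n,L,st,ce=cv2.connectedComponentsWithStats((dt>=.55*dt.max()).astype(np.uint8)) if dt.max()>0 else (1,0,0,0)
        for i in range(1,n):
            x=proj(*ce[i],.017)[:2]; res.append((k,x))
    m=mm['orange']; b=P[m]; b=b[np.hypot(b[:,0]-C[0],b[:,1]-C[1])<.05]
    res.append(('ball',least_squares(lambda p:np.linalg.norm(b-p,axis=1)-.009,b.mean(0)-[0,0,.005],loss='soft_l1',f_scale=.001).x)) if len(b)>4 else 0
    for k,x in res:
        r=x[:2]-C; print(k,x.round(4),'r',np.hypot(*r).round(4),'az',np.degrees(np.arctan2(r[1],r[0])).round(1))
    return im
E
python3 -c "
from look import *
look()"
```

```text
10.1 tcp [0.563  0.0239 0.0923] F [0.4 0.3 0.3]
dish [0.487  0.0283 0.0708] 11811 spout az 75.5 699
blue [0.4895 0.0651] r 0.0388 az 84.8
blue [0.4928 0.065 ] r 0.0391 az 79.9
blue [0.4967 0.0647] r 0.0397 az 74.4
yellow [0.4571 0.0472] r 0.0355 az 144.4
yellow [0.4564 0.0485] r 0.0369 az 143.4
yellow [0.477  0.0628] r 0.0374 az 104.0
yellow [0.502  0.0602] r 0.0373 az 64.5
yellow [0.5042 0.0649] r 0.0425 az 64.7
yellow [0.5072 0.0567] r 0.0369 az 55.0
yellow [0.5164 0.0497] r 0.0382 az 37.3
yellow [0.5201 0.0493] r 0.041 az 33.7
ball [0.5102 0.0234 0.015 ] r 0.0244 az -7.4
```

```bash
sed -i 's/C=np.array.*/C=np.array([.4868,.028])/' stir.py; sed -i "s/dt>=.55\*dt.max()/dt>=.7*dt.max()/" look.py; python3 -c "
from stir import *
stir(0,60,4.6,r1=.0335,ztcp=.0914)"
```

```text
start r,az 0.0239 -10.9
{"claw":0,"dx":-0.0019,"dy":0.0016,"dz":0.0015,"wx":0,"wy":0,"wz":0},
{"claw":0,"dx":-0.0021,"dy":0.0019,"dz":0.0006,"wx":0,"wy":0,"wz":0},
{"claw":0,"dx":-0.0019,"dy":0.0023,"dz":0.0006,"wx":0,"wy":0,"wz":0},
{"claw":0,"dx":-0.0017,"dy":0.0025,"dz":0.0006,"wx":0,"wy":0,"wz":0},
{"claw":0,"dx":-0.0011,"dy":0.0027,"dz":0.0003,"wx":0,"wy":0,"wz":0},
{"claw":0,"dx":0.0006,"dy":0.0026,"dz":-0.0002,"wx":0,"wy":0,"wz":0},
{"claw":0,"dx":0.0007,"dy":0.0024,"dz":-0.0002,"wx":0,"wy":0,"wz":0},
{"claw":0,"dx":0.001,"dy":0.0024,"dz":-0.0003,"wx":0,"wy":0,"wz":0},
{"claw":0,"dx":0.0011,"dy":0.0023,"dz":-0.0003,"wx":0,"wy":0,"wz":0},
{"claw":0,"dx":0.0012,"dy":0.0023,"dz":-0.0004,"wx":0,"wy":0,"wz":0},
{"claw":0,"dx":0.0015,"dy":0.0021,"dz":-0.0004,"wx":0,"wy":0,"wz":0},
{"claw":0,"dx":0.0016,"dy":0.002,"dz":-0.0005,"wx":0,"wy":0,"wz":0},
{"claw":0,"dx":0.0017,"dy":0.0018,"dz":-0.0006,"wx":0,"wy":0,"wz":0},
{"claw":0,"dx":0.0019,"dy":0.0017,"dz":-0.0005,"wx":0,"wy":0,"wz":0},
{"claw":0,"dx":0.0019,"dy":0.0016,"dz":-0.0006,"wx":0,"wy":0,"wz":0},
{"claw":0,"dx":0.0021,"dy":0.0014,"dz":-0.0007,"wx":0,"wy":0,"wz":0},
```

Call:
drive_tool:
  increments:
    - {"claw":0,"dx":-0.0032,"dy":0,"dz":0.0015,"wx":0,"wy":0,"wz":0}
    - {"claw":0,"dx":-0.0032,"dy":0,"dz":0.001,"wx":0,"wy":0,"wz":0}
    - {"claw":0,"dx":-0.0028,"dy":0,"dz":0.001,"wx":0,"wy":0,"wz":0}
    - {"claw":0,"dx":-0.0002,"dy":0.0026,"dz":0,"wx":0,"wy":0,"wz":0}
    - {"claw":0,"dx":0,"dy":0.0026,"dz":0,"wx":0,"wy":0,"wz":0}
    - {"claw":0,"dx":0.0002,"dy":0.0026,"dz":0,"wx":0,"wy":0,"wz":0}
    - {"claw":0,"dx":0.0004,"dy":0.0026,"dz":-0.0001,"wx":0,"wy":0,"wz":0}
    - {"claw":0,"dx":0.0006,"dy":0.0026,"dz":-0.0002,"wx":0,"wy":0,"wz":0}
    - {"claw":0,"dx":0.0007,"dy":0.0024,"dz":-0.0002,"wx":0,"wy":0,"wz":0}
    - {"claw":0,"dx":0.001,"dy":0.0024,"dz":-0.0003,"wx":0,"wy":0,"wz":0}
    - {"claw":0,"dx":0.0011,"dy":0.0023,"dz":-0.0003,"wx":0,"wy":0,"wz":0}
    - {"claw":0,"dx":0.0012,"dy":0.0023,"dz":-0.0004,"wx":0,"wy":0,"wz":0}
    - {"claw":0,"dx":0.0015,"dy":0.0021,"dz":-0.0004,"wx":0,"wy":0,"wz":0}
    - {"claw":0,"dx":0,"dy":0,"dz":0,"wx":0,"wy":0,"wz":0}

```text
t: 11.9
eef_pos: [0.5657, 0.0491, 0.0915]
tool_rot: [0.147, -0.002, 0.989, 0.001]
contact_force: [0.3, -0.1, -0.1]
gripper_width: 0.126
grasp_force: 68.6
```

```bash
python3 -c "
from look import *
im=look(); save(im,'w5')"
```

```text
11.9 tcp [0.5657 0.0491 0.0915] F [ 0.3 -0.1 -0.1]
dish [0.4872 0.0284 0.0709] 11685 spout az 75.3 685
blue [0.4769 0.0655] r 0.0388 az 104.8
blue [0.4821 0.0629] r 0.0353 az 97.7
yellow [0.4573 0.0494] r 0.0365 az 144.0
yellow [0.505  0.0625] r 0.0391 az 62.2
ball [0.5128 0.0484 0.0142] r 0.0331 az 38.2
```

View pics/w5.png

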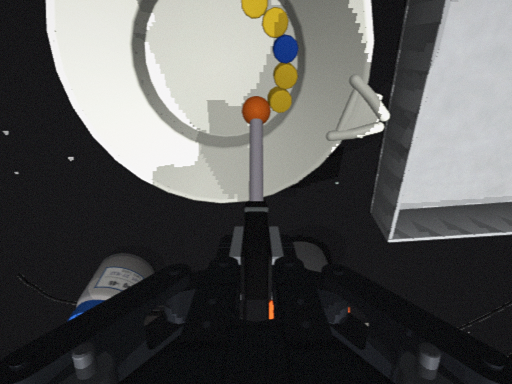

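Now the train moves freely: ball (256,110), yellow beads touching ahead of it and blue at (285,49), with no measurable force. Continuing at this radius.

```bash
sed -i 's/C=np.array.*/C=np.array([.487,.0283])/' stir.py;  python3 -c "
from stir import *
stir(38,134,5,r1=.0338,ztcp=.0915)"
```

```text
start r,az 0.0328 37.4
{"claw":0,"dx":0.001,"dy":0.0028,"dz":-0.0003,"wx":0,"wy":0,"wz":0},
{"claw":0,"dx":0.0019,"dy":0.002,"dz":-0.0005,"wx":0,"wy":0,"wz":0},
{"claw":0,"dx":0.0021,"dy":0.0019,"dz":-0.0007,"wx":0,"wy":0,"wz":0},
{"claw":0,"dx":0.0022,"dy":0.0016,"dz":-0.0006,"wx":0,"wy":0,"wz":0},
{"claw":0,"dx":0.0023,"dy":0.0015,"dz":-0.0007,"wx":0,"wy":0,"wz":0},
{"claw":0,"dx":0.0025,"dy":0.0013,"dz":-0.0008,"wx":0,"wy":0,"wz":0},
{"claw":0,"dx":0.0025,"dy":0.001,"dz":-0.0008,"wx":0,"wy":0,"wz":0},
{"claw":0,"dx":0.0026,"dy":0.0008,"dz":-0.0008,"wx":0,"wy":0,"wz":0},
{"claw":0,"dx":0.0027,"dy":0.0006,"dz":-0.0008,"wx":0,"wy":0,"wz":0},
{"claw":0,"dx":0.0027,"dy":0.0003,"dz":-0.0008,"wx":0,"wy":0,"wz":0},
{"claw":0,"dx":0.0027,"dy":0.0001,"dz":-0.0008,"wx":0,"wy":0,"wz":0},
{"claw":0,"dx":0.0027,"dy":-0.0001,"dz":-0.0008,"wx":0,"wy":0,"wz":0},
{"claw":0,"dx":0.0027,"dy":-0.0004,"dz":-0.0009,"wx":0,"wy":0,"wz":0},
{"claw":0,"dx":0.0027,"dy":-0.0006,"dz":-0.0008,"wx":0,"wy":0,"wz":0},
{"claw":0,"dx":0.0026,"dy":-0.0008,"dz":-0.0008,"wx":0,"wy":0,"wz":0},
{"claw":0,"dx":0.0025,"dy":-0.0011,"dz":-0.0007,"wx":0,"wy":0,"wz":0},
{"claw":0,"dx":0.0025,"dy":-0.0013,"dz":-0.0008,"wx":0,"wy":0,"wz":0},
{"claw":0,"dx":0.0023,"dy":-0.0015,"dz":-0.0007,"wx":0,"wy":0,"wz":0},
{"claw":0,"dx":0.0022,"dy":-0.0017,"dz":-0.0007,"wx":0,"wy":0,"wz":0},
{"claw":0,"dx":0.002,"dy":-0.0019,"dz":-0.0006,"wx":0,"wy":0,"wz":0},
```

Call:
drive_tool:
  increments:
    - {"claw":0,"dx":0.001,"dy":0.0028,"dz":-0.0003,"wx":0,"wy":0,"wz":0}
    - {"claw":0,"dx":0.0019,"dy":0.002,"dz":-0.0005,"wx":0,"wy":0,"wz":0}
    - {"claw":0,"dx":0.0021,"dy":0.0019,"dz":-0.0007,"wx":0,"wy":0,"wz":0}
    - {"claw":0,"dx":0.0022,"dy":0.0016,"dz":-0.0006,"wx":0,"wy":0,"wz":0}
    - {"claw":0,"dx":0.0023,"dy":0.0015,"dz":-0.0007,"wx":0,"wy":0,"wz":0}
    - {"claw":0,"dx":0.0025,"dy":0.0013,"dz":-0.0008,"wx":0,"wy":0,"wz":0}
    - {"claw":0,"dx":0.0025,"dy":0.001,"dz":-0.0008,"wx":0,"wy":0,"wz":0}
    - {"claw":0,"dx":0.0026,"dy":0.0008,"dz":-0.0008,"wx":0,"wy":0,"wz":0}
    - {"claw":0,"dx":0.0027,"dy":0.0006,"dz":-0.0008,"wx":0,"wy":0,"wz":0}
    - {"claw":0,"dx":0.0027,"dy":0.0003,"dz":-0.0008,"wx":0,"wy":0,"wz":0}
    - {"claw":0,"dx":0,"dy":0,"dz":0,"wx":0,"wy":0,"wz":0}

```text
t: 13.32
eef_pos: [0.5419, 0.0628, 0.0914]
tool_rot: [0.147, -0.002, 0.989, 0.001]
contact_force: [0.1, 0.2, -0.7]
gripper_width: 0.129
grasp_force: 68.6
```

```bash
python3 -c "
from look import *
im=look(); stir(86,181,5,r1=.0338,ztcp=.0915)"
```

```text
13.325 tcp [0.5419 0.0628 0.0914] F [ 0.1  0.2 -0.7]
dish [0.4875 0.0283 0.0707] 12535 spout az 75.9 563
blue [0.4531 0.0423] r 0.0367 az 157.5
yellow [0.4737 0.0621] r 0.0363 az 111.5
ball [0.4889 0.0622 0.0141] r 0.034 az 86.7
start r,az 0.0338 86.0
{"claw":0,"dx":0.0027,"dy":0.0001,"dz":-0.0009,"wx":0,"wy":0,"wz":0},
{"claw":0,"dx":0.0026,"dy":-0.0001,"dz":-0.0008,"wx":0,"wy":0,"wz":0},
{"claw":0,"dx":0.0027,"dy":-0.0004,"dz":-0.0008,"wx":0,"wy":0,"wz":0},
{"claw":0,"dx":0.0026,"dy":-0.0006,"dz":-0.0008,"wx":0,"wy":0,"wz":0},
{"claw":0,"dx":0.0026,"dy":-0.0008,"dz":-0.0008,"wx":0,"wy":0,"wz":0},
{"claw":0,"dx":0.0025,"dy":-0.0011,"dz":-0.0007,"wx":0,"wy":0,"wz":0},
{"claw":0,"dx":0.0023,"dy":-0.0012,"dz":-0.0008,"wx":0,"wy":0,"wz":0},
{"claw":0,"dx":0.0023,"dy":-0.0015,"dz":-0.0007,"wx":0,"wy":0,"wz":0},
{"claw":0,"dx":0.0022,"dy":-0.0016,"dz":-0.0006,"wx":0,"wy":0,"wz":0},
{"claw":0,"dx":0.002,"dy":-0.0019,"dz":-0.0006,"wx":0,"wy":0,"wz":0},
{"claw":0,"dx":0.0019,"dy":-0.002,"dz":-0.0006,"wx":0,"wy":0,"wz":0},
{"claw":0,"dx":0.0017,"dy":-0.0021,"dz":-0.0005,"wx":0,"wy":0,"wz":0},
{"claw":0,"dx":0.0015,"dy":-0.0023,"dz":-0.0005,"wx":0,"wy":0,"wz":0},
{"claw":0,"dx":0.0014,"dy":-0.0024,"dz":-0.0004,"wx":0,"wy":0,"wz":0},
{"claw":0,"dx":0.0011,"dy":-0.0026,"dz":-0.0004,"wx":0,"wy":0,"wz":0},
{"claw":0,"dx":0.001,"dy":-0.0026,"dz":-0.0002,"wx":0,"wy":0,"wz":0},
{"claw":0,"dx":0.0007,"dy":-0.0027,"dz":-0.0003,"wx":0,"wy":0,"wz":0},
{"claw":0,"dx":0.0005,"dy":-0.0027,"dz":-0.0001,"wx":0,"wy":0,"wz":0},
{"claw":0,"dx":0.0003,"dy":-0.0028,"dz":-0.0001,"wx":0,"wy":0,"wz":0},
{"claw":0,"dx":0.0001,"dy":-0.0028,"dz":-0,"wx":0,"wy":0,"wz":0},
```

Call:
drive_tool:
  increments:
    - {"claw":0,"dx":0.0027,"dy":0.0001,"dz":-0.0009,"wx":0,"wy":0,"wz":0}
    - {"claw":0,"dx":0.0026,"dy":-0.0001,"dz":-0.0008,"wx":0,"wy":0,"wz":0}
    - {"claw":0,"dx":0.0027,"dy":-0.0004,"dz":-0.0008,"wx":0,"wy":0,"wz":0}
    - {"claw":0,"dx":0.0026,"dy":-0.0006,"dz":-0.0008,"wx":0,"wy":0,"wz":0}
    - {"claw":0,"dx":0.0026,"dy":-0.0008,"dz":-0.0008,"wx":0,"wy":0,"wz":0}
    - {"claw":0,"dx":0.0025,"dy":-0.0011,"dz":-0.0007,"wx":0,"wy":0,"wz":0}
    - {"claw":0,"dx":0.0023,"dy":-0.0012,"dz":-0.0008,"wx":0,"wy":0,"wz":0}
    - {"claw":0,"dx":0.0023,"dy":-0.0015,"dz":-0.0007,"wx":0,"wy":0,"wz":0}
    - {"claw":0,"dx":0,"dy":0,"dz":0,"wx":0,"wy":0,"wz":0}

```text
t: 14.5
eef_pos: [0.5207, 0.0568, 0.0915]
tool_rot: [0.147, -0.002, 0.989, 0.0]
contact_force: [0.5, 0.5, -0.7]
gripper_width: 0.127
grasp_force: 68.6
```

```bash
python3 -c "
from look import *
print(get_obs()['q'].round(3))
im=look(); stir(126,216,5,r1=.0338,ztcp=.0915)"
```

```text
[-0.184  0.377 -0.104  2.244  0.46   0.263  0.87 ]
14.5 tcp [0.5207 0.0568 0.0915] F [ 0.5  0.5 -0.7]
dish [0.4873 0.0282 0.0708] 14543 spout az 75.7 470
blue [0.446  0.0205] r 0.0417 az -169.2
blue [0.448  0.0237] r 0.0393 az -173.3
blue [0.4517 0.0204] r 0.0362 az -167.3
yellow [0.4534 0.0474] r 0.0386 az 150.3
ball [0.4678 0.0563 0.0143] r 0.0339 az 124.5
start r,az 0.0336 124.2
{"claw":0,"dx":0.0023,"dy":-0.0015,"dz":-0.0007,"wx":0,"wy":0,"wz":0},
{"claw":0,"dx":0.0021,"dy":-0.0019,"dz":-0.0006,"wx":0,"wy":0,"wz":0},
{"claw":0,"dx":0.0019,"dy":-0.0021,"dz":-0.0006,"wx":0,"wy":0,"wz":0},
{"claw":0,"dx":0.0017,"dy":-0.0022,"dz":-0.0005,"wx":0,"wy":0,"wz":0},
{"claw":0,"dx":0.0015,"dy":-0.0023,"dz":-0.0005,"wx":0,"wy":0,"wz":0},
{"claw":0,"dx":0.0014,"dy":-0.0025,"dz":-0.0004,"wx":0,"wy":0,"wz":0},
{"claw":0,"dx":0.0011,"dy":-0.0026,"dz":-0.0003,"wx":0,"wy":0,"wz":0},
{"claw":0,"dx":0.0009,"dy":-0.0027,"dz":-0.0003,"wx":0,"wy":0,"wz":0},
{"claw":0,"dx":0.0007,"dy":-0.0027,"dz":-0.0002,"wx":0,"wy":0,"wz":0},
{"claw":0,"dx":0.0005,"dy":-0.0028,"dz":-0.0002,"wx":0,"wy":0,"wz":0},
{"claw":0,"dx":0.0002,"dy":-0.0029,"dz":-0,"wx":0,"wy":0,"wz":0},
{"claw":0,"dx":0.0001,"dy":-0.0028,"dz":-0,"wx":0,"wy":0,"wz":0},
{"claw":0,"dx":-0.0002,"dy":-0.0029,"dz":0,"wx":0,"wy":0,"wz":0},
{"claw":0,"dx":-0.0005,"dy":-0.0028,"dz":0.0002,"wx":0,"wy":0,"wz":0},
{"claw":0,"dx":-0.0006,"dy":-0.0028,"dz":0.0002,"wx":0,"wy":0,"wz":0},
{"claw":0,"dx":-0.0009,"dy":-0.0026,"dz":0.0002,"wx":0,"wy":0,"wz":0},
{"claw":0,"dx":-0.0011,"dy":-0.0027,"dz":0.0003,"wx":0,"wy":0,"wz":0},
{"claw":0,"dx":-0.0013,"dy":-0.0025,"dz":0.0004,"wx":0,"wy":0,"wz":0},
{"claw":0,"dx":-0.0015,"dy":-0.0023,"dz":0.0005,"wx":0,"wy":0,"wz":0},
```

```bash
cat > stir2.py <<'E'
from stir import *
def lean(a): return np.interp(a,[124,170,215,300],[-17,-6,-6,-17])
def stir2(a1,step,r1=.0338,zb=.015,nmax=20):
    T=T_wrist(); p=T[:3,3].copy(); R=T[:3,:3].copy()
    # ball in tool: fixed from the upright-lean calibration
    R17=orient(0,-17); bt=R17.T@np.array([-.0527,-.0008,.015-.0915])
    ball=p+R@bt; b=ball[:2]-C; r=np.hypot(*b); a=np.degrees(np.arctan2(b[1],b[0]))%360; print('start',ball,r,a)
    n=int(np.ceil((a1-a)/step)); l0=np.degrees(np.arctan2(-R[0,2],-R[2,2])); print('lean',l0)
    for k in range(1,min(n,nmax)+1):
        ak=a+(a1-a)*k/n; r=r+np.clip(r1-r,-.003,.002); c=np.radians(ak)
        tR=orient(0,lean(ak)); t=np.array([*(C+r*np.array([np.cos(c),np.sin(c)])),zb])-tR@bt
        d=(R.T@(t-p)).round(4); w=Ro.from_matrix(R.T@tR).as_rotvec(degrees=True).round(1); p=p+R@d; R=R@Ro.from_rotvec(w,degrees=True).as_matrix()
        print('{"claw":0,"dx":%g,"dy":%g,"dz":%g,"wx":%g,"wy":%g,"wz":%g},'%(*d,*w))
E
python3 -c "
from stir2 import *
stir2(214,5)"
```

```text
start [0.46800539 0.05596805 0.01512655] 0.033560637911794304 124.47029685958734
lean -16.902180195365162
{"claw":0,"dx":0.0012,"dy":-0.0017,"dz":0.0009,"wx":0.1,"wy":1.2,"wz":0.2},
{"claw":0,"dx":0.0009,"dy":-0.002,"dz":0.001,"wx":-0,"wy":1.2,"wz":-0},
{"claw":0,"dx":0.0008,"dy":-0.0021,"dz":0.001,"wx":-0,"wy":1.2,"wz":-0},
{"claw":0,"dx":0.0006,"dy":-0.0023,"dz":0.0011,"wx":-0,"wy":1.2,"wz":-0},
{"claw":0,"dx":0.0003,"dy":-0.0025,"dz":0.0012,"wx":-0,"wy":1.2,"wz":-0},
{"claw":0,"dx":0.0002,"dy":-0.0025,"dz":0.0012,"wx":-0,"wy":1.2,"wz":-0},
{"claw":0,"dx":-0,"dy":-0.0027,"dz":0.0014,"wx":-0,"wy":1.1,"wz":-0},
{"claw":0,"dx":-0.0003,"dy":-0.0028,"dz":0.0014,"wx":-0,"wy":1.2,"wz":-0},
{"claw":0,"dx":-0.0005,"dy":-0.0029,"dz":0.0014,"wx":-0,"wy":1.2,"wz":-0},
{"claw":0,"dx":0.0002,"dy":-0.0029,"dz":0.0002,"wx":-0,"wy":0.2,"wz":-0},
{"claw":0,"dx":0.0002,"dy":-0.0029,"dz":-0,"wx":-0,"wy":0,"wz":-0},
{"claw":0,"dx":-0.0001,"dy":-0.0029,"dz":-0,"wx":-0,"wy":0,"wz":-0},
{"claw":0,"dx":-0.0003,"dy":-0.003,"dz":0,"wx":-0,"wy":0,"wz":-0},
{"claw":0,"dx":-0.0006,"dy":-0.0028,"dz":0.0001,"wx":-0,"wy":0,"wz":-0},
{"claw":0,"dx":-0.0009,"dy":-0.0028,"dz":0.0001,"wx":-0,"wy":0,"wz":-0},
{"claw":0,"dx":-0.001,"dy":-0.0028,"dz":0.0001,"wx":-0,"wy":0,"wz":-0},
{"claw":0,"dx":-0.0013,"dy":-0.0026,"dz":0.0001,"wx":-0,"wy":0,"wz":-0},
{"claw":0,"dx":-0.0016,"dy":-0.0025,"dz":0.0002,"wx":-0,"wy":0,"wz":-0},
```

Call:
drive_tool:
  increments:
    - {"claw":0,"dx":0.0012,"dy":-0.0017,"dz":0.0009,"wx":0,"wy":1.2,"wz":0}
    - {"claw":0,"dx":0.0009,"dy":-0.002,"dz":0.001,"wx":0,"wy":1.2,"wz":0}
    - {"claw":0,"dx":0.0008,"dy":-0.0021,"dz":0.001,"wx":0,"wy":1.2,"wz":0}
    - {"claw":0,"dx":0.0006,"dy":-0.0023,"dz":0.0011,"wx":0,"wy":1.2,"wz":0}
    - {"claw":0,"dx":0.0003,"dy":-0.0025,"dz":0.0012,"wx":0,"wy":1.2,"wz":0}
    - {"claw":0,"dx":0.0002,"dy":-0.0025,"dz":0.0012,"wx":0,"wy":1.2,"wz":0}
    - {"claw":0,"dx":0,"dy":-0.0027,"dz":0.0014,"wx":0,"wy":1.1,"wz":0}
    - {"claw":0,"dx":-0.0003,"dy":-0.0028,"dz":0.0014,"wx":0,"wy":1.2,"wz":0}
    - {"claw":0,"dx":-0.0005,"dy":-0.0029,"dz":0.0014,"wx":0,"wy":1.2,"wz":0}
    - {"claw":0,"dx":0.0002,"dy":-0.0029,"dz":0.0002,"wx":0,"wy":0.2,"wz":0}
    - {"claw":0,"dx":0,"dy":0,"dz":0,"wx":0,"wy":0,"wz":0}

```text
t: 15.92
eef_pos: [0.5197, 0.0322, 0.0799]
tool_rot: [0.052, -0.001, 0.999, 0.0]
contact_force: [0.0, -0.4, 0.6]
gripper_width: 0.127
grasp_force: 68.6
```

```bash
python3 -c "
from look import *
from stir2 import stir2
print(get_obs()['q'].round(3))
im=look(); stir2(265,5)"
```

```text
[ 0.033  0.452 -0.274  2.117  0.292  0.502  1.115]
15.925 tcp [0.5197 0.0322 0.0799] F [ 0.  -0.4  0.6]
dish [0.4875 0.0281 0.0708] 13838 spout az 75.8 527
blue [ 0.4646 -0.0058] r 0.0408 az -123.2
blue [ 0.47   -0.0063] r 0.0385 az -116.2
yellow [0.4512 0.0166] r 0.0376 az -161.9
ball [0.4532 0.0317 0.0139] r 0.034 az 174.3
start [0.45326725 0.03134789 0.01487528] 0.03387016275338129 174.83712011807918
lean -5.98004276231487
{"claw":0,"dx":0.0001,"dy":-0.003,"dz":-0.0002,"wx":0,"wy":-0,"wz":0.2},
{"claw":0,"dx":-0.0001,"dy":-0.0028,"dz":0.0001,"wx":0,"wy":-0,"wz":-0},
{"claw":0,"dx":-0.0003,"dy":-0.0028,"dz":-0,"wx":0,"wy":-0,"wz":-0},
{"claw":0,"dx":-0.0006,"dy":-0.0027,"dz":0,"wx":0,"wy":-0,"wz":-0},
{"claw":0,"dx":-0.0008,"dy":-0.0027,"dz":0.0001,"wx":0,"wy":-0,"wz":-0},
{"claw":0,"dx":-0.001,"dy":-0.0026,"dz":0.0001,"wx":0,"wy":-0,"wz":-0},
{"claw":0,"dx":-0.0012,"dy":-0.0025,"dz":0.0001,"wx":0,"wy":-0,"wz":-0},
{"claw":0,"dx":-0.0014,"dy":-0.0024,"dz":0.0002,"wx":0,"wy":-0,"wz":-0},
{"claw":0,"dx":-0.0013,"dy":-0.0023,"dz":-0.0003,"wx":0,"wy":-0.3,"wz":-0},
{"claw":0,"dx":-0.0011,"dy":-0.0022,"dz":-0.0005,"wx":0,"wy":-0.7,"wz":-0},
{"claw":0,"dx":-0.0013,"dy":-0.002,"dz":-0.0006,"wx":0,"wy":-0.6,"wz":-0},
{"claw":0,"dx":-0.0015,"dy":-0.0018,"dz":-0.0005,"wx":0,"wy":-0.6,"wz":-0},
{"claw":0,"dx":-0.0017,"dy":-0.0016,"dz":-0.0004,"wx":0,"wy":-0.6,"wz":-0},
{"claw":0,"dx":-0.0017,"dy":-0.0015,"dz":-0.0004,"wx":0,"wy":-0.6,"wz":-0},
{"claw":0,"dx":-0.0019,"dy":-0.0012,"dz":-0.0004,"wx":0,"wy":-0.6,"wz":-0},
{"claw":0,"dx":-0.0019,"dy":-0.001,"dz":-0.0003,"wx":0,"wy":-0.6,"wz":-0},
{"claw":0,"dx":-0.002,"dy":-0.0009,"dz":-0.0003,"wx":0,"wy":-0.7,"wz":-0},
{"claw":0,"dx":-0.0021,"dy":-0.0005,"dz":-0.0003,"wx":0,"wy":-0.6,"wz":-0},
{"claw":0,"dx":-0.0021,"dy":-0.0004,"dz":-0.0002,"wx":0,"wy":-0.6,"wz":-0},
```

Call:
drive_tool:
  increments:
    - {"claw":0,"dx":0.0001,"dy":-0.003,"dz":-0.0001,"wx":0,"wy":0,"wz":0}
    - {"claw":0,"dx":-0.0001,"dy":-0.0028,"dz":0,"wx":0,"wy":0,"wz":0}
    - {"claw":0,"dx":-0.0003,"dy":-0.0028,"dz":0,"wx":0,"wy":0,"wz":0}
    - {"claw":0,"dx":-0.0006,"dy":-0.0027,"dz":0,"wx":0,"wy":0,"wz":0}
    - {"claw":0,"dx":-0.0008,"dy":-0.0027,"dz":0.0001,"wx":0,"wy":0,"wz":0}
    - {"claw":0,"dx":-0.001,"dy":-0.0026,"dz":0.0001,"wx":0,"wy":0,"wz":0}
    - {"claw":0,"dx":-0.0012,"dy":-0.0025,"dz":0.0001,"wx":0,"wy":0,"wz":0}
    - {"claw":0,"dx":-0.0014,"dy":-0.0024,"dz":0.0001,"wx":0,"wy":0,"wz":0}
    - {"claw":0,"dx":-0.0013,"dy":-0.0023,"dz":-0.0003,"wx":0,"wy":-0.3,"wz":0}
    - {"claw":0,"dx":-0.0011,"dy":-0.0022,"dz":-0.0005,"wx":0,"wy":-0.7,"wz":0}
    - {"claw":0,"dx":-0.0013,"dy":-0.002,"dz":-0.0006,"wx":0,"wy":-0.6,"wz":0}
    - {"claw":0,"dx":-0.0015,"dy":-0.0018,"dz":-0.0005,"wx":0,"wy":-0.6,"wz":0}
    - {"claw":0,"dx":-0.0017,"dy":-0.0016,"dz":-0.0004,"wx":0,"wy":-0.6,"wz":0}
    - {"claw":0,"dx":-0.0017,"dy":-0.0015,"dz":-0.0004,"wx":0,"wy":-0.6,"wz":0}
    - {"claw":0,"dx":-0.0019,"dy":-0.0012,"dz":-0.0004,"wx":0,"wy":-0.6,"wz":0}
    - {"claw":0,"dx":0,"dy":0,"dz":0,"wx":0,"wy":0,"wz":0}

```text
t: 17.98
eef_pos: [0.5355, -0.0016, 0.0849]
tool_rot: [0.087, -0.002, 0.996, 0.0]
contact_force: [-0.5, 1.1, -0.9]
gripper_width: 0.122
grasp_force: 68.6
```

```bash
python3 -c "
from look import *
from stir2 import stir2
print(get_obs()['q'].round(3))
im=look(); stir2(345,5)"
```

```text
[ 0.086  0.439 -0.255  2.132  0.318  0.428  1.159]
17.975 tcp [ 0.5355 -0.0016  0.0849] F [-0.5  1.1 -0.9]
dish [0.4878 0.0283 0.0705] 13990 spout az 75.8 530
blue [0.5115 0.0043] r 0.0343 az -44.3
yellow [ 0.4851 -0.0113] r 0.0396 az -92.8
yellow [0.5232 0.0089] r 0.041 az -28.3
yellow [0.5252 0.0233] r 0.0385 az -7.5
ball [ 0.4737 -0.0022  0.0145] r 0.0332 az -113.5
start [ 0.47386873 -0.00251657  0.01532364] 0.033497630436406994 246.92062044647327
lean -10.026095167876466
{"claw":0,"dx":-0.0017,"dy":-0.0015,"dz":-0.0002,"wx":0.1,"wy":-0.7,"wz":0.2},
{"claw":0,"dx":-0.0021,"dy":-0.0008,"dz":-0.0002,"wx":-0,"wy":-0.7,"wz":-0},
{"claw":0,"dx":-0.0022,"dy":-0.0005,"dz":-0.0003,"wx":-0,"wy":-0.6,"wz":-0},
{"claw":0,"dx":-0.0021,"dy":-0.0003,"dz":-0.0002,"wx":-0,"wy":-0.6,"wz":-0},
{"claw":0,"dx":-0.0022,"dy":-0,"dz":-0.0002,"wx":-0,"wy":-0.7,"wz":-0},
{"claw":0,"dx":-0.0022,"dy":0.0001,"dz":-0.0001,"wx":-0,"wy":-0.6,"wz":-0},
{"claw":0,"dx":-0.0021,"dy":0.0005,"dz":-0.0001,"wx":-0,"wy":-0.6,"wz":-0},
{"claw":0,"dx":-0.0021,"dy":0.0007,"dz":-0.0001,"wx":-0,"wy":-0.7,"wz":-0},
{"claw":0,
[... 160 characters left out ...]
019,"dy":0.0013,"dz":0.0001,"wx":-0,"wy":-0.5,"wz":-0},
{"claw":0,"dx":-0.0023,"dy":0.0016,"dz":0.0007,"wx":-0,"wy":0,"wz":-0},
{"claw":0,"dx":-0.0022,"dy":0.0018,"dz":0.0007,"wx":-0,"wy":0,"wz":-0},
{"claw":0,"dx":-0.002,"dy":0.002,"dz":0.0006,"wx":-0,"wy":0,"wz":-0},
{"claw":0,"dx":-0.0019,"dy":0.0021,"dz":0.0005,"wx":-0,"wy":0,"wz":-0},
{"claw":0,"dx":-0.0016,"dy":0.0023,"dz":0.0005,"wx":-0,"wy":0,"wz":-0},
{"claw":0,"dx":-0.0015,"dy":0.0025,"dz":0.0005,"wx":-0,"wy":0,"wz":-0},
{"claw":0,"dx":-0.0013,"dy":0.0026,"dz":0.0004,"wx":-0,"wy":0,"wz":-0},
{"claw":0,"dx":-0.001,"dy":0.0026,"dz":0.0003,"wx":-0,"wy":0,"wz":-0},
{"claw":0,"dx":-0.0008,"dy":0.0028,"dz":0.0003,"wx":-0,"wy":0,"wz":-0},
```

Call:
drive_tool:
  increments:
    - {"claw":0,"dx":-0.0017,"dy":-0.0015,"dz":-0.0002,"wx":0,"wy":-0.7,"wz":0}
    - {"claw":0,"dx":-0.0021,"dy":-0.0008,"dz":-0.0002,"wx":0,"wy":-0.7,"wz":0}
    - {"claw":0,"dx":-0.0022,"dy":-0.0005,"dz":-0.0003,"wx":0,"wy":-0.6,"wz":0}
    - {"claw":0,"dx":-0.0021,"dy":-0.0003,"dz":-0.0002,"wx":0,"wy":-0.6,"wz":0}
    - {"claw":0,"dx":-0.0022,"dy":0,"dz":-0.0002,"wx":0,"wy":-0.7,"wz":0}
    - {"claw":0,"dx":-0.0022,"dy":0.0001,"dz":-0.0001,"wx":0,"wy":-0.6,"wz":0}
    - {"claw":0,"dx":-0.0021,"dy":0.0005,"dz":-0.0001,"wx":0,"wy":-0.6,"wz":0}
    - {"claw":0,"dx":-0.0021,"dy":0.0007,"dz":-0.0001,"wx":0,"wy":-0.7,"wz":0}
    - {"claw":0,"dx":-0.002,"dy":0.0009,"dz":-0.0001,"wx":0,"wy":-0.6,"wz":0}
    - {"claw":0,"dx":-0.0019,"dy":0.0012,"dz":-0.0001,"wx":0,"wy":-0.7,"wz":0}
    - {"claw":0,"dx":-0.0019,"dy":0.0013,"dz":0.0001,"wx":0,"wy":-0.5,"wz":0}
    - {"claw":0,"dx":-0.0023,"dy":0.0016,"dz":0.0007,"wx":0,"wy":0,"wz":0}
    - {"claw":0,"dx":-0.0022,"dy":0.0018,"dz":0.0007,"wx":0,"wy":0,"wz":0}
    - {"claw":0,"dx":-0.002,"dy":0.002,"dz":0.0006,"wx":0,"wy":0,"wz":0}
    - {"claw":0,"dx":-0.0019,"dy":0.0021,"dz":0.0005,"wx":0,"wy":0,"wz":0}
    - {"claw":0,"dx":-0.0016,"dy":0.0023,"dz":0.0005,"wx":0,"wy":0,"wz":0}
    - {"claw":0,"dx":-0.0015,"dy":0.0025,"dz":0.0005,"wx":0,"wy":0,"wz":0}
    - {"claw":0,"dx":-0.0013,"dy":0.0026,"dz":0.0004,"wx":0,"wy":0,"wz":0}
    - {"claw":0,"dx":-0.001,"dy":0.0026,"dz":0.0003,"wx":0,"wy":0,"wz":0}
    - {"claw":0,"dx":0,"dy":0,"dz":0,"wx":0,"wy":0,"wz":0}

```text
t: 20.52
eef_pos: [0.5713, 0.018, 0.0914]
tool_rot: [0.148, -0.002, 0.989, 0.001]
contact_force: [-0.2, -1.4, 0.0]
gripper_width: 0.128
grasp_force: 68.7
```

```bash
python3 -c "
from look import *
im=look(); save(im,'w6')
im,d,P=shot('scene'); np.savez('/tmp/s6',im=im,P=P); blobs(im,P,minA=4,box=(.43,.55,-.03,.1))
X=P.reshape(-1,3); s=X[(X[:,0]>.31)&(X[:,0]<.63)&(X[:,1]>.09)&(X[:,1]<.34)&(X[:,2]>.034)&(X[:,2]<.042)]
s=s[(s[:,1]>.105)]
print('tray',cv2.minAreaRect(s[:,:2].astype(np.float32)*1000),len(s))
f=X[(X[:,0]>.31)&(X[:,0]<.63)&(X[:,1]>.09)&(X[:,1]<.34)&(X[:,2]>.001)&(X[:,2]<.008)]; print('floor',f.min(0),f.max(0),np.median(f,0))
"
```

```text
20.525 tcp [0.5713 0.018  0.0914] F [-0.2 -1.4  0. ]
dish [0.4869 0.0284 0.071 ] 11628 spout az 75.3 765
blue [0.5121 0.0527] r 0.035 az 44.2
yellow [0.5011 0.0664] r 0.0406 az 69.6
yellow [0.5272 0.0289] r 0.0402 az 0.8
ball [0.5183 0.0173 0.0141] r 0.0332 az -19.3
orange 31 [257. 222.] med [0.5151 0.0223 0.0172] min [0.509 0.017 0.005] max [0.526 0.028 0.025]
yellow 26 [251. 224.] med [0.5232 0.0401 0.0167] min [0.515 0.028 0.015] max [0.53  0.05  0.018]
yellow 6 [253. 231.] med [0.501  0.0628 0.0163] min [0.499 0.061 0.015] max [0.507 0.064 0.018]
blue 4 [250. 229.] med [0.5126 0.0565 0.0163] min [0.509 0.055 0.015] max [0.514 0.06  0.017]
tray ((464.938720703125, 205.3392333984375), (261.4891357421875, 199.20343017578125), 5.217776298522949) 788
floor [0.3265847  0.09257531 0.00100178] [0.62924459 0.33983396 0.00799369] [0.46258868 0.21112965 0.00272047]
```

View pics/w6.png

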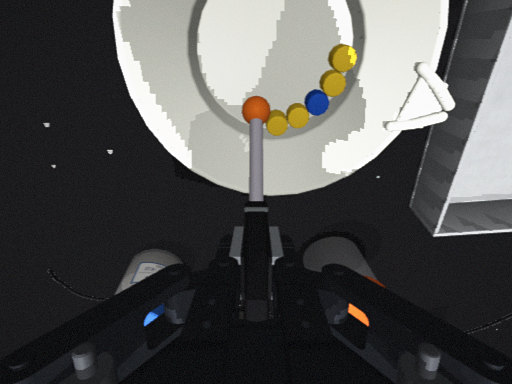

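Blue is at (317,102), just right of the spout line in the dish, about 31 mm towards the spout. Now I back off, lift out and go over the tray.

```bash
python3 - <<'E'
from plan import *
import plan, station
print([k for k in dir(station) if not k.startswith('__')], getattr(station,'finger_overhang',None))
T=T_wrist(); R=T[:3,:3]
plan.bt=orient(0,-17).T@np.array([-.0527,-.0008,.015-.0915]); np.save('/tmp/bt.npy',plan.bt)
b=T[:3,3]+R@plan.bt; print(b)
b1=b+[-.0015,-.005,.0005]; b2=np.array([b1[0],b1[1],.10])
rows([plan.pose(b1,0,-17),plan.pose(b2,0,-17),plan.pose([.405,.210,.075],5,22)],0,vs=[.003,.016,.03],wmax=4.5)
E
```

```text
['PlanningError', 'calibration', 'finger_overhang', 'get_obs', 'hand_in', 'read_camera'] 0.025
[0.51871421 0.01692491 0.0149592 ]
17
[{'claw': 0, 'dx': 0.0006, 'dy': -0.0026, 'dz': -0.0004, 'wx': 0.1, 'wy': 0.0, 'wz': 0.1}, {'claw': 0, 'dx': 0.0007, 'dy': -0.0025, 'dz': -0.0005, 'wx': 0.0, 'wy': 0.0, 'wz': 0.1}, {'claw': 0, 'dx': -0.0041, 'dy': -0.0, 'dz': -0.0135, 'wx': 0.0, 'wy': 0.0, 'wz': -0.0}, {'claw': 0, 'dx': -0.0042, 'dy': -0.0, 'dz': -0.0134, 'wx': 0.0, 'wy': 0.0, 'wz': -0.0}, {'claw': 0, 'dx': -0.0041, 'dy': -0.0, 'dz': -0.0135, 'wx': 0.0, 'wy': 0.0, 'wz': -0.0}, {'claw': 0, 'dx': -0.0041, 'dy': -0.0, 'dz': -0.0135, 'wx': 0.0, 'wy': 0.0, 'wz': -0.0}, {'claw': 0, 'dx': -0.0042, 'dy': -0.0, 'dz': -0.0135, 'wx': 0.0, 'wy': 0.0, 'wz': -0.0}, {'claw': 0, 'dx': -0.0041, 'dy': -0.0, 'dz': -0.0134, 'wx': 0.0, 'wy': 0.0, 'wz': -0.0}, {'claw': 0, 'dx': 0.0106, 'dy': 0.0229, 'dz': 0.0055, 'wx': 0.0, 'wy': 4.3, 'wz': -0.6}, {'claw': 0, 'dx': 0.0098, 'dy': 0.0229, 'dz': 0.0063, 'wx': 0.0, 'wy': 4.4, 'wz': -0.5}, {'claw': 0, 'dx': 0.0092, 'dy': 0.0231, 'dz': 0.007, 'wx': 0.1, 'wy': 4.3, 'wz': -0.6}, {'claw': 0, 'dx': 0.0084, 'dy': 0.0232, 'dz': 0.0076, 'wx': 0.0, 'wy': 4.3, 'wz': -0.6}, {'claw': 0, 'dx': 0.0075, 'dy': 0.0232, 'dz': 0.0082, 'wx': 0.0, 'wy': 4.4, 'wz': -0.5}, {'claw': 0, 'dx': 0.0067, 'dy': 0.0233, 'dz': 0.0088, 'wx': 0.1, 'wy': 4.3, 'wz': -0.6}, {'claw': 0, 'dx': 0.0057, 'dy': 0.0234, 'dz': 0.0092, 'wx': -0.0, 'wy': 4.3, 'wz': -0.6}, {'claw': 0, 'dx': 0.0048, 'dy': 0.0234, 'dz': 0.0096, 'wx': 0.0, 'wy': 4.4, 'wz': -0.5}, {'claw': 0, 'dx': 0.0039, 'dy': 0.0235, 'dz': 0.0099, 'wx': 0.0, 'wy': 4.3, 'wz': -0.6}]
```

Call:
drive_tool:
  increments:
    - {"claw":0,"dx":0.0006,"dy":-0.0026,"dz":-0.0004,"wx":0,"wy":0,"wz":0}
    - {"claw":0,"dx":0.0007,"dy":-0.0025,"dz":-0.0005,"wx":0,"wy":0,"wz":0}
    - {"claw":0,"dx":-0.0041,"dy":0,"dz":-0.0135,"wx":0,"wy":0,"wz":0}
    - {"claw":0,"dx":-0.0042,"dy":0,"dz":-0.0134,"wx":0,"wy":0,"wz":0}
    - {"claw":0,"dx":-0.0041,"dy":0,"dz":-0.0135,"wx":0,"wy":0,"wz":0}
    - {"claw":0,"dx":-0.0041,"dy":0,"dz":-0.0135,"wx":0,"wy":0,"wz":0}
    - {"claw":0,"dx":-0.0042,"dy":0,"dz":-0.0135,"wx":0,"wy":0,"wz":0}
    - {"claw":0,"dx":-0.0041,"dy":0,"dz":-0.0134,"wx":0,"wy":0,"wz":0}
    - {"claw":0,"dx":0.0106,"dy":0.0229,"dz":0.0055,"wx":0,"wy":4.3,"wz":-0.6}
    - {"claw":0,"dx":0.0098,"dy":0.0229,"dz":0.0063,"wx":0,"wy":4.4,"wz":-0.5}
    - {"claw":0,"dx":0.0092,"dy":0.0231,"dz":0.007,"wx":0.1,"wy":4.3,"wz":-0.6}
    - {"claw":0,"dx":0.0084,"dy":0.0232,"dz":0.0076,"wx":0,"wy":4.3,"wz":-0.6}
    - {"claw":0,"dx":0.0075,"dy":0.0232,"dz":0.0082,"wx":0,"wy":4.4,"wz":-0.5}
    - {"claw":0,"dx":0.0067,"dy":0.0233,"dz":0.0088,"wx":0.1,"wy":4.3,"wz":-0.6}
    - {"claw":0,"dx":0.0057,"dy":0.0234,"dz":0.0092,"wx":0,"wy":4.3,"wz":-0.6}
    - {"claw":0,"dx":0.0048,"dy":0.0234,"dz":0.0096,"wx":0,"wy":4.4,"wz":-0.5}
    - {"claw":0,"dx":0.0039,"dy":0.0235,"dz":0.0099,"wx":0,"wy":4.3,"wz":-0.6}
    - {"claw":0,"dx":0,"dy":0,"dz":0,"wx":0,"wy":0,"wz":0}

```text
t: 22.88
eef_pos: [0.4924, 0.2202, 0.1008]
tool_rot: [-0.192, -0.046, 0.98, -0.008]
contact_force: [0.4, -1.2, -0.0]
gripper_width: 0.127
grasp_force: 68.7
```

```bash
python3 - <<'E'
from look import *
T=T_wrist(); print(get_obs()['q'].round(2),T[:3,3],'ball',T[:3,3]+T[:3,:3]@bt)
im,d,P=shot('wrist'); X=P.reshape(-1,3)
s=X[(X[:,0]>.30)&(X[:,0]<.63)&(X[:,1]>.115)&(X[:,1]<.34)&(X[:,2]>.034)&(X[:,2]<.042)]
print('tray',cv2.minAreaRect(s[:,:2].astype(np.float32)*1000),len(s))
im2,d,P2=shot('scene'); blobs(im2,P2,minA=4,box=(.43,.55,-.03,.1))
save(np.hstack([im,im2[100:, 110:390][:, :] if 0 else im2[:,110:390]]),'w7')
rows([pose([.405,.210,.030],5,22),pose([.405,.210,.0145],5,22)],0,vs=[.015,.006],wmax=4.5)
E
```

```text
[-0.17  0.67 -0.4   1.73  0.09  1.14  1.08] [0.49236452 0.2201543  0.10080281] ball [0.40367474 0.21113123 0.0746707 ]
tray ((424.9541320800781, 203.46417236328125), (180.4351043701172, 190.7356414794922), 5.323590278625488) 3784
yellow 10 [252. 224.] med [0.5191 0.04   0.0166] min [0.517 0.034 0.014] max [0.525 0.044 0.019]
yellow 6 [252. 232.] med [0.5028 0.0642 0.0163] min [0.499 0.059 0.015] max [0.506 0.067 0.018]
blue 8 [250. 229.] med [0.5132 0.0571 0.0174] min [0.509 0.052 0.015] max [0.518 0.062 0.018]
7
[{'claw': 0, 'dx': -0.0044, 'dy': 0.0002, 'dz': 0.0105, 'wx': -0.0, 'wy': 0.0, 'wz': 0.0}, {'claw': 0, 'dx': -0.0043, 'dy': 0.0002, 'dz': 0.0104, 'wx': -0.0, 'wy': 0.0, 'wz': 0.1}, {'claw': 0, 'dx': -0.0044, 'dy': 0.0002, 'dz': 0.0105, 'wx': -0.0, 'wy': 0.0, 'wz': 0.0}, {'claw': 0, 'dx': -0.0043, 'dy': 0.0002, 'dz': 0.0104, 'wx': -0.0, 'wy': 0.1, 'wz': 0.1}, {'claw': 0, 'dx': -0.0019, 'dy': 0.0, 'dz': 0.0048, 'wx': -0.0, 'wy': -0.0, 'wz': -0.0}, {'claw': 0, 'dx': -0.002, 'dy': 0.0, 'dz': 0.0048, 'wx': -0.0, 'wy': -0.0, 'wz': -0.0}, {'claw': 0, 'dx': -0.0019, 'dy': 0.0001, 'dz': 0.0048, 'wx': -0.0, 'wy': -0.0, 'wz': -0.0}]
```

View pics/w7.png

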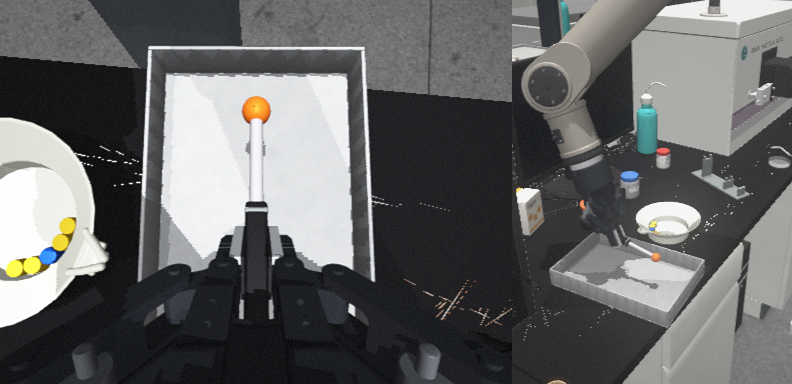

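The stirrer hangs centred over the tray: ball at (256,110), tray walls at columns 150 to 365. The beads have stayed put in the dish at left. Lowering and releasing.

Call:
drive_tool:
  increments:
    - {"claw":0,"dx":-0.0044,"dy":0,"dz":0.0105,"wx":0,"wy":0,"wz":0}
    - {"claw":0,"dx":-0.0044,"dy":0,"dz":0.0105,"wx":0,"wy":0,"wz":0}
    - {"claw":0,"dx":-0.0044,"dy":0,"dz":0.0105,"wx":0,"wy":0,"wz":0}
    - {"claw":0,"dx":-0.0044,"dy":0,"dz":0.0105,"wx":0,"wy":0,"wz":0}
    - {"claw":0,"dx":-0.002,"dy":0,"dz":0.0048,"wx":0,"wy":0,"wz":0}
    - {"claw":0,"dx":-0.002,"dy":0,"dz":0.0048,"wx":0,"wy":0,"wz":0}
    - {"claw":0,"dx":-0.0018,"dy":0,"dz":0.0045,"wx":0,"wy":0,"wz":0}
    - {"claw":0,"dx":0,"dy":0,"dz":0,"wx":0,"wy":0,"wz":0}

```text
t: 23.98
eef_pos: [0.4934, 0.2183, 0.0404]
tool_rot: [-0.191, -0.045, 0.981, -0.008]
contact_force: [0.0, -0.0, -0.2]
gripper_width: 0.123
grasp_force: 68.7
```

Call:
drive_tool:
  increments:
    - {"claw":0.016,"dx":0,"dy":0,"dz":0,"wx":0,"wy":0,"wz":0}
    - {"claw":0.02,"dx":0,"dy":0,"dz":0,"wx":0,"wy":0,"wz":0}
    - {"claw":0.035,"dx":0,"dy":0,"dz":0,"wx":0,"wy":0,"wz":0}
    - {"claw":0.05,"dx":0,"dy":0,"dz":0,"wx":0,"wy":0,"wz":0}
    - {"claw":0.05,"dx":0,"dy":0,"dz":0,"wx":0,"wy":0,"wz":0}
    - {"claw":0.05,"dx":0.005,"dy":0,"dz":-0.012,"wx":0,"wy":0,"wz":0}
    - {"claw":0.05,"dx":0.008,"dy":0,"dz":-0.02,"wx":0,"wy":0,"wz":0}
    - {"claw":0.05,"dx":0.01,"dy":0,"dz":-0.025,"wx":0,"wy":0,"wz":0}
    - {"claw":0.05,"dx":0.01,"dy":0,"dz":-0.025,"wx":0,"wy":0,"wz":0}
    - {"claw":0.05,"dx":0.01,"dy":0,"dz":-0.025,"wx":0,"wy":0,"wz":0}
    - {"claw":0.05,"dx":0,"dy":0,"dz":0,"wx":0,"wy":0,"wz":0}
  newtons: 20

```text
t: 25.35
eef_pos: [0.4952, 0.2192, 0.1594]
tool_rot: [-0.188, -0.045, 0.981, -0.007]
contact_force: [-0.7, 0.8, -0.7]
gripper_width: 0.587
grasp_force: 0.0
```

```bash
python3 - <<'E'
from look import *
print(get_obs()['t'])
im,d,P=shot('wrist'); im2,d,P2=shot('scene'); blobs(im,P,minA=20,box=(.33,.6,-.03,.3));blobs(im2,P2,minA=4,box=(.33,.55,-.03,.3))
m=(im.max(2)<70)&(P[...,0]>.44)&(P[...,0]<.58)&(P[...,1]>.17)&(P[...,1]<.26)&(P[...,2]<.05)
q=P[m]; print('handle',len(q),q.min(0),q.max(0)); save(np.hstack([im,im2[:,110:390]]),'w8')
E
```

```text
25.35
orange 191 [255. 155.] med [0.4078 0.21   0.018 ] min [0.399 0.202 0.002] max [0.414 0.218 0.021]
yellow 286 [106. 228.] med [0.4962 0.0656 0.0165] min [0.482 0.058 0.009] max [0.51  0.075 0.02 ]
yellow 309 [ 75. 254.] med [0.5242 0.0376 0.0164] min [0.516 0.024 0.007] max [0.533 0.051 0.018]
blue 143 [ 94. 245.] med [0.5139 0.0561 0.0165] min [0.508 0.049 0.014] max [0.52  0.062 0.019]
orange 8 [187. 201.] med [0.5115 0.2672 0.1891] min [0.496 0.086 0.058] max [0.677 0.279 0.2  ]
orange 53 [252. 282.] med [0.4042 0.2151 0.016 ] min [0.397 0.207 0.009] max [0.412 0.219 0.021]
yellow 12 [252. 225.] med [0.5199 0.0401 0.0164] min [0.515 0.032 0.015] max [0.527 0.046 0.018]
blue 8 [250. 229.] med [0.5146 0.0562 0.0159] min [0.51  0.052 0.015] max [0.518 0.06  0.018]
handle 923 [0.46662785 0.1739079  0.00269014] [0.55515291 0.2288337  0.01773188]
```

View pics/w8.png

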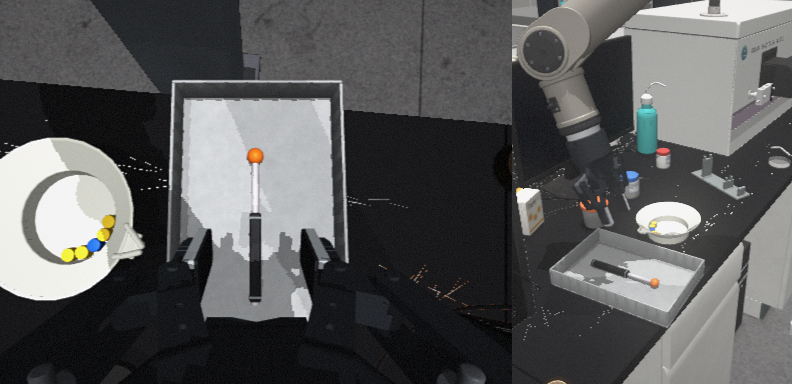

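The stirrer lies flat in the tray, with its ball at (255,155) and handle end at (255,300). Blue is at (94,245) beside the spout and the gripper is clear.

```bash
python3 -c "
from station import *
print(hand_in())"
```

```text
the job is handed in; nothing more can be done
None
```

The job is handed in, though the hand-in returned no verdict: by camera, blue went once round anticlockwise and is about 31 mm out beside the spout with all beads on the dish floor, and the stirrer lies flat in the tray; one early push wedged a bead at about 7 N (measured at the wrist) and may have shifted the dish about 2 mm.

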